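Hand-out pile: one slide-lock tub off a leaning nest

TASK

Finish the hand-out pile on the classroom desk. First set the spare closed kit case squarely on top of the column of two cases; then free the top tub of the nested stack in the sloping rack from its slide lock and take it alone, without drawing the next tub up out of its nest, and set it upright, centred and square (its long side along the cases' long side) on top of the pile. Set both down gently instead of dropping them, let go, and leave the column, the other tubs and everything else on the desk where they are.

Things in the scene. Friction and masses are not known exactly. Their poses are not given: they have to be found in the camera images.
- rack: plywood rack fixed to the desk, base board 130 x 150 mm, with a bed sloping at 30 degrees that carries three nested grey tubs. Origin: on the desk; rack z is up. The stack leans 30 degrees from vertical towards the rack's -x; the tubs' y axes are level. The lowest tub is fixed to the rack, the two above are loose; the second stands at the +y end of its play. Rack parts are under 75 mm high
- top_tub_mid (a point): top tub of the nested stack, loose, 0.12 kg: open grey plastic tub, mouth 62 (its x) by 140 mm (its y), 66 mm high along its z, which is the stack's axis. Point: centre of its outline, 33 mm above the underside, 33 mm below the rim. Its upper 26 mm is a straight-sided collar (62 x 140 mm outside, wall 4 mm), the only part that shows; the body below tapers to a flat 36 x 91 mm underside
- next_tub_mid (a point): second tub, identical, 26 mm lower on the axis (deeper fingers grip it too). Slide lock: a toe on the top tub's body sits 4 mm under this tub's keeper lip, so pulled as it stands the top tub lifts this one with it. Slid 5 to 8 mm along its own +y (away from the lips) until it stops against this tub, it is free to come out along the axis; it is clear after 40 mm. Play across: 2 mm
- top_tub_lip (a point): the keeper lip inside the top tub's rim at its -y end (every tub has one): an inward ledge 54 mm wide, 9 mm deep, 4 mm thick. Point: middle of its upper face, level with the rim, 62.5 mm from the tub's centre line. The toe hangs 2.5 mm below the lip, so a tub that sits tight can be eased up 1 mm before it is slid. The +y end of the body is a scoop slope (23 degrees), the other walls taper by 10
- low_case: bottom case of the column, loose: closed black plastic case, 150 mm (x) by 64 mm (y), 50 mm high, 0.3 kg, flat top, two small latches on each long side. Origin: centre of its underside
- upper_case_mid (a point): second case of the column, the same size, standing squarely on the bottom case. Point: its centre, 25 mm below its flat top; x along its length
- spare_case_mid (a point): the spare case, the same size, lying alone and flat on the desk. Point: its centre, 25 mm above its underside; x along its length
- bottle1_mid (a point): bystander: small drink bottle, 44 mm diameter, 125 mm high, loose; point: half-way up
- bottle2_mid (a point): bystander: another such bottle; point: half-way up
- bottle3_mid (a point): bystander: another such bottle; point: half-way up
- lath: bystander: loose wooden lath, 300 x 30 x 8 mm, lying flat beyond the task's things; origin: centre of its underside
- pen_cup: bystander: white cup fixed to the desk, 70 mm diameter, 90 mm high; origin: centre of its underside
Things that resemble listed ones, but are neither listed nor needed, are in the scene too. Leave any blue look-alike of the part that bears top_tub_mid alone.

How it is judged:
On the way, in this order (a step that is already met when the one before it is completed fails the run):
1. the spare case stands squarely on the column of two and is let go (horizontal distance between spare_case_mid and upper_case_mid below 0.01 m and z of spare_case_mid in the frame of upper_case_mid between 0.047 and 0.053 m and angle between the x axis of spare_case_mid and the x axis of upper_case_mid, either way round below 0.1 rad and contact force between the fingers and spare_case below 0.1 N), for 0.2 s.
2. the top tub is out of the nest while the next tub has stayed in it (distance between top_tub_mid and next_tub_mid above 0.1 m and distance of next_tub_mid from where it was at the start of the episode below 0.008 m), for 0.1 s.
At the end, for the whole second after the job is handed in: Spare case flat on the column within 10 mm and 0.1 rad of square; top tub upright (0.06 rad) on it within 10 mm of its centre and 0.12 rad along its length; both let go and at rest; next tub within 8 mm, column cases within 15 mm of where they were (all of step 1 and horizontal distance between top_tub_mid and spare_case_mid below 0.01 m and z of top_tub_mid in the frame of spare_case_mid between 0.055 and 0.061 m and angle between top_tub_mid's own z axis and vertical below 0.06 rad and angle between the y axis of top_tub_mid and the x axis of spare_case_mid, either way round below 0.12 rad and linear speed of each of top_tub, spare_case below 0.02 m/s and contact force between the fingers and top_tub below 0.1 N and distance of next_tub_mid from where it was at the start of the episode below 0.008 m and distance of each of low_case, upper_case_mid from where it was at the start of the episode below 0.015 m); the robot touches nothing.
It fails at once if the next tub is drawn up or knocked: it moves more than 20 mm (distance of next_tub_mid from where it was at the start of the episode above 0.02 m).
It fails at once if the tub or the spare case is dropped (faster than 0.45 m/s with no finger on it, about a 10 mm fall) ((linear speed of top_tub above 0.45 m/s and contact force between the fingers and top_tub below 0.05 N) or (linear speed of spare_case above 0.45 m/s and contact force between the fingers and spare_case below 0.05 N)).
It fails at once if the column is shoved more than 25 mm (distance of any of low_case, upper_case_mid from where it was at the start of the episode above 0.025 m).
It fails at once if a bystander is moved more than 25 mm, or the fixed cup is hit harder than 15 N (distance of any of bottle1_mid, bottle2_mid, bottle3_mid, lath from where it was at the start of the episode above 0.025 m or contact force between the arm and pen_cup above 15 N).
It also fails if it takes over 72 s, if anything falls off the work surface, if the arm or the gripper's body presses on something with over 40 N, if the wrist force passes 120 N, or if a joint passes its speed limit or range.

ROBOT

A 6-joint arm with a two-finger parallel gripper is mounted at the origin on the work surface. World frame = base frame: x ahead of the robot, y to its left, z up, the work surface at z = 0. Lengths are in m, angles in rad, forces in N, time in s.
With the tool pointing down it reaches from about 0.35 to 0.775 m from the base axis. Payload 7.3 kg.
Tool frame: the origin (TCP) lies where the fingers leave the gripper's body, on its centre line; the fingertips stand r.tips_ahead ahead of it and the grasp point (between the pads) lies 47 mm ahead of it (r.tips_ahead is the distance from the TCP to the fingertips, in m); z points along the fingers, x is the direction in which the jaws open and shut, and the axes are right-handed (so a half turn about z gives the same grasp; the last joint's range is limited). The gripper opens to 92 mm and grips with 3 to 60 N. Pads are 19 mm wide; open, the fingers measure 130 mm over their backs; the gripper's body (75 mm by 190 mm) begins 47 mm behind the grasp point.
Start: joints at [0.996, 0.342, 1.524, -0, 1.275, -0.146], TCP at [0.218, 0.477, 0.292] pointing down, gripper open.
Joint ranges: [-2.53, 2.53], [-0.77, 2.02], [0.04, 2.7], [-1, 4.14], [0.28, 2.66], [-3.11, 3.11]. Speed limits (rad/s): [2.57, 2.57, 3.14, 3.14, 3.14, 3.14].

INTERFACE

Orientations are given as a unit quaternion [w, x, y, z].
In Python, from rig import r gives the robot as it stands.
- The arm moves only by the tool servo_tool, never from a script. Its argument "plan" is a list of rows, each an object of numbers: "grip": the gripper command: -1 is fully open, 1 is shut, values between are in proportion; "tx", "ty", "tz": the shift along the tool's x, y, z in m; "wx", "wy", "wz": the turn, a rotation vector about the tool's x, y, z in degrees. In form: [{"grip": .., "tx": .., "ty": .., "tz": .., "wx": .., "wy": .., "wz": ..}, ...]. A call has 1 to 20 rows; each row is the pose to reach, as a shift and turn from the pose commanded when the call began, along the tool's axes at that moment; what a row does not reach only later rows make up. A row lasts 1/12 s, in which the tool goes at most 41.7 mm and 7.16 degrees, less where a joint would pass 70% of its speed; a pose out of reach is approached as far as the arm can. A call with a gripper value outside its range is refused whole. The fingers move at their own pace and stop on an object; "force" is the grip in N (left out, the last holds). Time passes only in rows, so rows that repeat a pose let the fingers close. It gives the time, the measured TCP pose, the force and the opening at its end, in the units of the state.
- r.state(): the state, without advancing time (a new reading comes with each control period).
- r.get_image(name): name is "scene" or "top" or "wrist"; returns a dict with "pixels" (420x560x3 uint8, red, green, blue), "intrinsics" (3x3 intrinsics, pixels), "R" (3x3) and "t" (3): a world point X has camera coordinates R X + t; the wrist camera has in their place "mount" (4x4, takes a point from camera to tool coordinates, whose origin is the TCP and whose axes are the tool frame's). Camera axes: x right, y down, z forward; pixel columns grow to the right and rows downward; lengths in m; the calibration is good to about 2 mm. A picture is of the moment at which its call begins: read the wrist's pose just before it. There is no depth.
- r.job_done(): hands the job in, once; it reports no verdict.
The state is a dict: "t": time; "joints": joint angles; "dq": joint speeds; "joint_efforts": joint torques, N m; "tcp_pos": TCP position; "orientation": TCP orientation; "contact_force": force on the tool from outside, world axes, zero at the start; "torque": the same for the moment, N m; "gripper_width": opening from 0.0 (shut) to 1.0 (fully open).
Only numpy, scipy, OpenCV 4.12 (cv2) and the standard library are available. Lean on these libraries where they do the work, as an engineer would, in place of code of your own. Each camera call takes 0.05 s, during which the arm holds its last target. There are 200 camera calls.

## Working session

There is one attempt and no reset: what is moved stays moved. The work goes in short steps, Python scripts to look and compute and a tool call to move; the robot and the scene stay as the last step left them, time stands still between calls to the robot, and variables do not carry over. Pictures are saved under pics/ and viewed, about 8 in all and at most 12, crops included, and the job is handed in when it is done.

Besides the shell and the picture viewer there is one more tool, called after "Emit:" as name(argument=value, ...) on one line, values as JSON. servo_tool: Moves the arm, as the interface text tells. Its arguments: {"type":"object","properties":{"plan":{"type":"array","items":{"type":"object","properties":{"grip":{"type":"number"},"tx":{"type":"number"},"ty":{"type":"number"},"tz":{"type":"number"},"wx":{"type":"number"},"wy":{"type":"number"},"wz":{"type":"number"}}}},"force":{"type":"number"}},"required":["plan"]}

```bash
mkdir -p pics; ls; python3 - <<'E'
from rig import r
import cv2,numpy as np
s=r.state();print({k:np.round(v,3).tolist() for k,v in s.items()},r.tips_ahead)
for n in("scene","top"):
    d=r.get_image(n);cv2.imwrite(f"pics/{n}0.png",d["pixels"][...,::-1]);np.savez(f"pics/{n}0.npz",**d)
    print(n,d["intrinsics"].round(1).tolist(),d["R"].round(4).tolist(),d["t"].round(4).tolist())
d=r.get_image("wrist");print(d["mount"].round(4).tolist(),d["intrinsics"].round(1).tolist())
E
```

```text
pics
{'t': 0.0, 'joints': [0.996, 0.343, 1.525, -0.0, 1.275, -0.146], 'dq': [-0.001, -0.001, 0.001, -0.0, 0.001, -0.0], 'joint_efforts': [-0.002, -43.126, -24.422, 0.072, 0.056, -0.0], 'tcp_pos': [0.218, 0.477, 0.292], 'orientation': [0.0, 0.841, 0.54, -0.001], 'contact_force': [-0.863, -1.103, 0.297], 'torque': [0.026, -0.021, 0.012], 'gripper_width': 1.001} 0.0655
scene [[493.2, 0.0, 277.2], [0.0, 493.2, 215.1], [0.0, 0.0, 1.0]] [[-0.0424, 0.999, 0.0133], [0.6612, 0.0381, -0.7492], [-0.749, -0.023, -0.6622]] [0.0049, -0.2912, 1.8505]
top [[433.9, 0.0, 279.4], [0.0, 433.9, 216.7], [0.0, 0.0, 1.0]] [[-0.0216, -0.9998, -0.003], [-0.988, 0.0218, -0.1527], [0.1527, -0.0004, -0.9883]] [0.0201, 0.5418, 1.1717]
[[1.0, -0.0005, -0.0004, -0.0012], [0.0006, 0.9692, 0.2462, -0.0649], [0.0003, -0.2462, 0.9692, -0.0919], [0.0, 0.0, 0.0, 1.0]] [[303.5, 0.0, 281.1], [0.0, 303.5, 206.1], [0.0, 0.0, 1.0]]
```

View pics/top0.png

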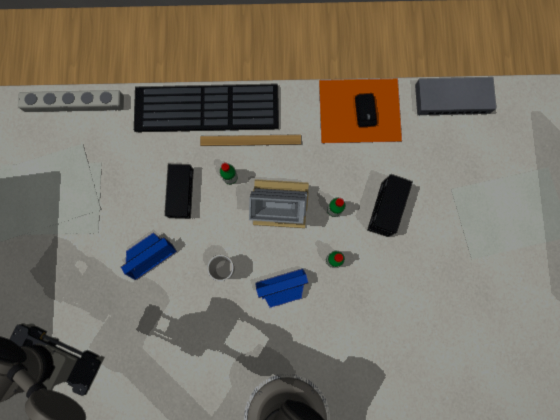

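View pics/scene0.png

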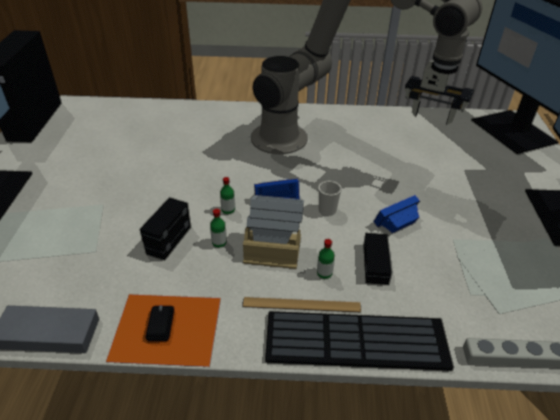

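Top view: spare case at (179,190), column at (390,206), tub rack at (278,205) leaning towards the robot, and bottles at (228,172), (337,207) and (336,259). The blue look-alikes are at (148,256) and (283,287).

```bash
cat > h.py <<'E'
import numpy as np,cv2
from scipy.spatial.transform import Rotation as Ro
from rig import r
def quat(q): return Ro.from_quat(np.r_[q[1:],q[0]])
def cam(name):
    s=r.state();d=r.get_image(name);K=d["intrinsics"]
    if name=="wrist":
        T=np.eye(4);T[:3,:3]=quat(s["orientation"]).as_matrix();T[:3,3]=s["tcp_pos"];T=T@d["mount"]
        R=T[:3,:3].T;t=-R@T[:3,3]
    else: R,t=d["R"],d["t"]
    return d["pixels"],K,R,t
def ray(uv,K,R,t):
    uv=np.atleast_2d(uv).astype(float);p=np.c_[uv,np.ones(len(uv))]@np.linalg.inv(K).T
    return -R.T@t,p@R
def plane(uv,C,z):   # C=(K,R,t)
    c,d=ray(uv,*C);return c+d*((z-c[2])/d[:,2])[:,None]
def onplane(uv,C,p0,n):
    c,d=ray(uv,*C);return c+d*(((p0-c)@n)/(d@n))[:,None]
def move(pos,Rw):    # tool-frame shift and turn to reach the TCP pose
    s=r.state();q=quat(s["orientation"]);
    print("shift mm",(1e3*q.inv().apply(np.array(pos)-s["tcp_pos"])).round(1),"turn deg",np.degrees((q.inv()*Ro.from_matrix(Rw)).as_rotvec()).round(2))
def down(ang):       # tool down, tool x at world yaw ang (deg)
    a=np.radians(ang);x=np.array([np.cos(a),np.sin(a),0]);z=np.array([0,0,-1.]);return np.c_[x,np.cross(z,x),z]
def load(n):
    d=np.load(f"pics/{n}.npz");return d["pixels"],(d["intrinsics"],d["R"],d["t"])
E
python3 - <<'E'
from h import *
px,C=load("top0")
for n,uv,z in [("spare",(179,188),.05),("col",(392,203),.1),("tub",(279,207),.1),("b1",(226,167),.125),("b2",(338,202),.125),("b3",(339,258),.125),("cup",(222,264),.09),("blueR",(283,287),.05),("blueL",(148,256),.05),("rack",(279,204),.03)]:
    print(n,plane(uv,C,z)[0].round(3))
from h import r
print(quat(r.state()["orientation"]).as_matrix().round(2))
g=px.max(2)
for n,(a,b,c,d) in dict(spare=(155,155,205,230),col=(360,165,420,245)).items():
    m=(g[b:d,a:c]<40).astype(np.uint8);k=max(cv2.findContours(m,0,2)[0],key=cv2.contourArea)
    re=cv2.minAreaRect(k);bx=cv2.boxPoints(re)+[a,b];print(n,re,plane(bx,C,.05 if n=='spare' else .1).round(3).tolist())
cr=px[140:310,100:430,::-1];cv2.imwrite("pics/top_crop.png",cv2.resize(cr,None,fx=2.4,fy=2.4,interpolation=2))
E
```

```text
spare [0.629 0.288 0.05 ]
col [ 0.564 -0.293  0.1  ]
tub [0.559 0.009 0.1  ]
b1 [0.666 0.147 0.125]
b2 [ 0.565 -0.146  0.125]
b3 [ 0.419 -0.142  0.125]
cup [0.412 0.163 0.09 ]
blueR [0.348 0.003 0.05 ]
blueL [0.44  0.371 0.05 ]
rack [0.58  0.009 0.03 ]
[[ 0.42  0.91 -0.  ]
 [ 0.91 -0.42 -0.  ]
 [-0.   -0.   -1.  ]]
spare ((23.966812133789062, 35.99778747558594), (25.21070098876953, 53.21520233154297), 3.814074993133545) [[0.548, 0.327, 0.05], [0.7, 0.32, 0.05], [0.693, 0.249, 0.05], [0.542, 0.257, 0.05]]
col ((29.46085548400879, 40.425270080566406), (28.57474708557129, 59.59534454345703), 17.35402488708496) [[0.494, -0.222, 0.1], [0.647, -0.279, 0.1], [0.622, -0.351, 0.1], [0.469, -0.293, 0.1]]
```

View pics/top_crop.png

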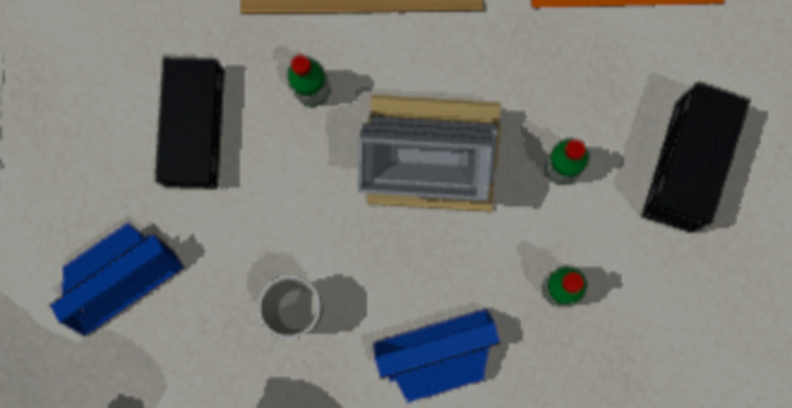

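The crop shows the keeper lip at the tub's right end (pixel (305,210) in the full image), which is world -y. So tub +y is about world +y. Next I'll hover over the spare.

```bash
python3 - <<'E'
from h import *
move([.61,.288,.25],down(87.5))
E
```

```text
shift mm [ -9.2 435.1  41.6] turn deg [-2.000e-02  6.000e-02 -2.207e+01]
```

Emit:
servo_tool(plan=[{"grip": -1,"tx": -0.009,"ty": 0.435,"tz": 0.042,"wz": -22},{"grip": -1,"tx": -0.009,"ty": 0.435,"tz": 0.042,"wz": -22},{"grip": -1,"tx": -0.009,"ty": 0.435,"tz": 0.042,"wz": -22},{"grip": -1,"tx": -0.009,"ty": 0.435,"tz": 0.042,"wz": -22},{"grip": -1,"tx": -0.009,"ty": 0.435,"tz": 0.042,"wz": -22},{"grip": -1,"tx": -0.009,"ty": 0.435,"tz": 0.042,"wz": -22},{"grip": -1,"tx": -0.009,"ty": 0.435,"tz": 0.042,"wz": -22},{"grip": -1,"tx": -0.009,"ty": 0.435,"tz": 0.042,"wz": -22},{"grip": -1,"tx": -0.009,"ty": 0.435,"tz": 0.042,"wz": -22},{"grip": -1,"tx": -0.009,"ty": 0.435,"tz": 0.042,"wz": -22},{"grip": -1,"tx": -0.009,"ty": 0.435,"tz": 0.042,"wz": -22},{"grip": -1,"tx": -0.009,"ty": 0.435,"tz": 0.042,"wz": -22},{"grip": -1,"tx": -0.009,"ty": 0.435,"tz": 0.042,"wz": -22},{"grip": -1,"tx": -0.009,"ty": 0.435,"tz": 0.042,"wz": -22},{"grip": -1,"tx": -0.009,"ty": 0.435,"tz": 0.042,"wz": -22}])

```text
$.plan[0]: bad value
```

```bash
python3 - <<'E'
from h import *
px,*C=cam("wrist");cv2.imwrite("pics/w1.png",px[...,::-1]);print(r.state()["t"],r.state()["tcp_pos"])
np.savez("pics/w1.npz",pixels=px,intrinsics=C[0],R=C[1],t=C[2])
m=(px.max(2)<45).astype(np.uint8)
for k in cv2.findContours(m,0,2)[0]:
    if cv2.contourArea(k)>1500:
        re=cv2.minAreaRect(k);print(re,plane(cv2.boxPoints(re),C,.05).round(4).tolist())
E
```

```text
0.2 [0.21819308 0.47734978 0.29182473]
((279.5, 325.0), (188.0, 559.0), 90.0) [[0.1269, 0.1588, 0.05], [0.3961, 0.7476, 0.05], [0.6698, 0.6898, 0.05], [0.3498, -0.012, 0.05]]
```

View pics/w1.png

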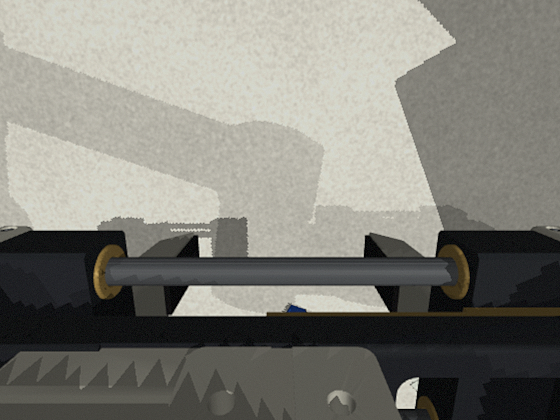

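The wrist view's lower half (below row 230) is hidden by the gripper, so objects have to lie about 70 mm towards tool -y. I'll adjust the hover to match and give every field.

```bash
python3 - <<'E'
from h import *
move([.685,.288,.27],down(87.5))
E
```

```text
shift mm [ 21.9 503.3  21.8] turn deg [-1.000e-02  5.000e-02 -2.207e+01]
```

Emit:
servo_tool(plan=[{"grip": -1,"tx": 0.022,"ty": 0.503,"tz": 0.022,"wx": 0,"wy": 0,"wz": -22},{"grip": -1,"tx": 0.022,"ty": 0.503,"tz": 0.022,"wx": 0,"wy": 0,"wz": -22},{"grip": -1,"tx": 0.022,"ty": 0.503,"tz": 0.022,"wx": 0,"wy": 0,"wz": -22},{"grip": -1,"tx": 0.022,"ty": 0.503,"tz": 0.022,"wx": 0,"wy": 0,"wz": -22},{"grip": -1,"tx": 0.022,"ty": 0.503,"tz": 0.022,"wx": 0,"wy": 0,"wz": -22},{"grip": -1,"tx": 0.022,"ty": 0.503,"tz": 0.022,"wx": 0,"wy": 0,"wz": -22},{"grip": -1,"tx": 0.022,"ty": 0.503,"tz": 0.022,"wx": 0,"wy": 0,"wz": -22},{"grip": -1,"tx": 0.022,"ty": 0.503,"tz": 0.022,"wx": 0,"wy": 0,"wz": -22},{"grip": -1,"tx": 0.022,"ty": 0.503,"tz": 0.022,"wx": 0,"wy": 0,"wz": -22},{"grip": -1,"tx": 0.022,"ty": 0.503,"tz": 0.022,"wx": 0,"wy": 0,"wz": -22},{"grip": -1,"tx": 0.022,"ty": 0.503,"tz": 0.022,"wx": 0,"wy": 0,"wz": -22},{"grip": -1,"tx": 0.022,"ty": 0.503,"tz": 0.022,"wx": 0,"wy": 0,"wz": -22},{"grip": -1,"tx": 0.022,"ty": 0.503,"tz": 0.022,"wx": 0,"wy": 0,"wz": -22},{"grip": -1,"tx": 0.022,"ty": 0.503,"tz": 0.022,"wx": 0,"wy": 0,"wz": -22},{"grip": -1,"tx": 0.022,"ty": 0.503,"tz": 0.022,"wx": 0,"wy": 0,"wz": -22},{"grip": -1,"tx": 0.022,"ty": 0.503,"tz": 0.022,"wx": 0,"wy": 0,"wz": -22}])

```text
t: 1.53
tcp_pos: [0.684, 0.289, 0.27]
orientation: [-0.0, 0.723, 0.691, -0.0]
contact_force: [-0.7, 0.5, -0.2]
gripper_width: 1.0
```

```bash
cat >> h.py <<'E'
def rects(px,C,z,thr=45,rows=235,area=1500):
    m=(px.max(2)<thr).astype(np.uint8);m[rows:]=0
    m=cv2.morphologyEx(m,cv2.MORPH_CLOSE,np.ones((5,5)))
    for k in cv2.findContours(m,0,2)[0]:
        if cv2.contourArea(k)>area:
            h=cv2.convexHull(k).reshape(-1,2);P=plane(h,C,z)
            re=cv2.minAreaRect((P[:,:2]*1e3).astype(np.float32));print("img",cv2.boundingRect(k),"world mm",np.round(re[0],1),np.round(re[1],1),round(re[2],2))
def snap(name,f):
    px,*C=cam(name);cv2.imwrite(f"pics/{f}.png",px[...,::-1]);np.savez(f"pics/{f}.npz",pixels=px,intrinsics=C[0],R=C[1],t=C[2])
    s=r.state();print("t",round(s["t"],2),s["tcp_pos"].round(4),s["orientation"].round(4));return px,C
E
python3 - <<'E'
from h import *
px,C=snap("wrist","w2");rects(px,C,.05)
E
```

```text
t 1.58 [0.6838 0.2894 0.2705] [-2.000e-04  7.223e-01  6.916e-01 -0.000e+00]
img (251, 59, 66, 151) world mm [627.5 292.1] [ 62.6 146.5] 87.41
```

View pics/w2.png

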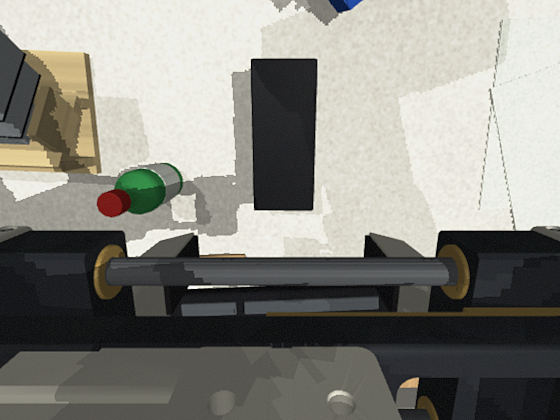

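Spare case found at (627.5, 292.1) mm with yaw -2.6°. It spans pixels x 251–317, y 59–210, and the fit of 62.6×146.5 mm agrees with its size. Next I'll look at the column.

```bash
python3 - <<'E'
from h import *
move([.633,-.313,.31],down(70))
E
```

```text
shift mm [-604.   -24.6  -39.6] turn deg [-3.000e-02 -1.000e-02  1.751e+01]
```

Emit:
servo_tool(plan=[{"grip": -1,"tx": -0.04,"ty": 0,"tz": -0.04,"wx": 0,"wy": 0,"wz": 0},{"grip": -1,"tx": -0.604,"ty": -0.025,"tz": -0.04,"wx": 0,"wy": 0,"wz": 17.5},{"grip": -1,"tx": -0.604,"ty": -0.025,"tz": -0.04,"wx": 0,"wy": 0,"wz": 17.5},{"grip": -1,"tx": -0.604,"ty": -0.025,"tz": -0.04,"wx": 0,"wy": 0,"wz": 17.5},{"grip": -1,"tx": -0.604,"ty": -0.025,"tz": -0.04,"wx": 0,"wy": 0,"wz": 17.5},{"grip": -1,"tx": -0.604,"ty": -0.025,"tz": -0.04,"wx": 0,"wy": 0,"wz": 17.5},{"grip": -1,"tx": -0.604,"ty": -0.025,"tz": -0.04,"wx": 0,"wy": 0,"wz": 17.5},{"grip": -1,"tx": -0.604,"ty": -0.025,"tz": -0.04,"wx": 0,"wy": 0,"wz": 17.5},{"grip": -1,"tx": -0.604,"ty": -0.025,"tz": -0.04,"wx": 0,"wy": 0,"wz": 17.5},{"grip": -1,"tx": -0.604,"ty": -0.025,"tz": -0.04,"wx": 0,"wy": 0,"wz": 17.5},{"grip": -1,"tx": -0.604,"ty": -0.025,"tz": -0.04,"wx": 0,"wy": 0,"wz": 17.5},{"grip": -1,"tx": -0.604,"ty": -0.025,"tz": -0.04,"wx": 0,"wy": 0,"wz": 17.5},{"grip": -1,"tx": -0.604,"ty": -0.025,"tz": -0.04,"wx": 0,"wy": 0,"wz": 17.5},{"grip": -1,"tx": -0.604,"ty": -0.025,"tz": -0.04,"wx": 0,"wy": 0,"wz": 17.5},{"grip": -1,"tx": -0.604,"ty": -0.025,"tz": -0.04,"wx": 0,"wy": 0,"wz": 17.5},{"grip": -1,"tx": -0.604,"ty": -0.025,"tz": -0.04,"wx": 0,"wy": 0,"wz": 17.5},{"grip": -1,"tx": -0.604,"ty": -0.025,"tz": -0.04,"wx": 0,"wy": 0,"wz": 17.5},{"grip": -1,"tx": -0.604,"ty": -0.025,"tz": -0.04,"wx": 0,"wy": 0,"wz": 17.5},{"grip": -1,"tx": -0.604,"ty": -0.025,"tz": -0.04,"wx": 0,"wy": 0,"wz": 17.5}])

```text
t: 3.17
tcp_pos: [0.6333, -0.3116, 0.3109]
orientation: [0.0, 0.819, 0.574, 0.0]
contact_force: [0.2, -0.1, -0.4]
gripper_width: 0.999
```

```bash
python3 - <<'E'
from h import *
px,C=snap("wrist","w3");rects(px,C,.1)
E
```

```text
t 3.22 [ 0.6334 -0.3116  0.3109] [1.000e-04 8.187e-01 5.742e-01 3.000e-04]
img (238, 44, 69, 159) world mm [ 567.6 -298.8] [ 62.3 147.7] 69.45
```

View pics/w3.png

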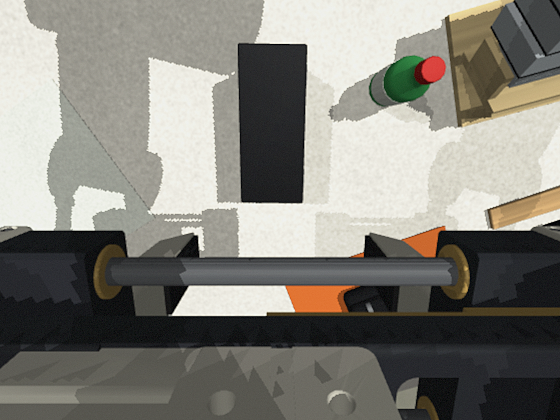

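Column found at (567.6, -298.8) mm with yaw -20.55°. Pixels x 238–307, y 44–203, and nothing else is near. Back to the spare.

```bash
python3 - <<'E'
from h import *
move([.6275,.2921,.29],down(87.4));move([.6275,.2921,.08],down(87.4))
E
```

```text
shift mm [ 565.6 -211.1   20.9] turn deg [ 3.000e-02 -1.000e-02 -1.731e+01]
shift mm [ 565.5 -211.2  230.9] turn deg [ 3.000e-02 -1.000e-02 -1.731e+01]
```

Emit:
servo_tool(plan=[{"grip": -1,"tx": 0.566,"ty": -0.211,"tz": 0.021,"wx": 0,"wy": 0,"wz": -17.3},{"grip": -1,"tx": 0.566,"ty": -0.211,"tz": 0.021,"wx": 0,"wy": 0,"wz": -17.3},{"grip": -1,"tx": 0.566,"ty": -0.211,"tz": 0.021,"wx": 0,"wy": 0,"wz": -17.3},{"grip": -1,"tx": 0.566,"ty": -0.211,"tz": 0.021,"wx": 0,"wy": 0,"wz": -17.3},{"grip": -1,"tx": 0.566,"ty": -0.211,"tz": 0.021,"wx": 0,"wy": 0,"wz": -17.3},{"grip": -1,"tx": 0.566,"ty": -0.211,"tz": 0.021,"wx": 0,"wy": 0,"wz": -17.3},{"grip": -1,"tx": 0.566,"ty": -0.211,"tz": 0.021,"wx": 0,"wy": 0,"wz": -17.3},{"grip": -1,"tx": 0.566,"ty": -0.211,"tz": 0.021,"wx": 0,"wy": 0,"wz": -17.3},{"grip": -1,"tx": 0.566,"ty": -0.211,"tz": 0.021,"wx": 0,"wy": 0,"wz": -17.3},{"grip": -1,"tx": 0.566,"ty": -0.211,"tz": 0.021,"wx": 0,"wy": 0,"wz": -17.3},{"grip": -1,"tx": 0.566,"ty": -0.211,"tz": 0.021,"wx": 0,"wy": 0,"wz": -17.3},{"grip": -1,"tx": 0.566,"ty": -0.211,"tz": 0.021,"wx": 0,"wy": 0,"wz": -17.3},{"grip": -1,"tx": 0.566,"ty": -0.211,"tz": 0.021,"wx": 0,"wy": 0,"wz": -17.3},{"grip": -1,"tx": 0.566,"ty": -0.211,"tz": 0.021,"wx": 0,"wy": 0,"wz": -17.3},{"grip": -1,"tx": 0.566,"ty": -0.211,"tz": 0.021,"wx": 0,"wy": 0,"wz": -17.3},{"grip": -1,"tx": 0.566,"ty": -0.211,"tz": 0.021,"wx": 0,"wy": 0,"wz": -17.3},{"grip": -1,"tx": 0.566,"ty": -0.211,"tz": 0.021,"wx": 0,"wy": 0,"wz": -17.3},{"grip": -1,"tx": 0.566,"ty": -0.211,"tz": 0.021,"wx": 0,"wy": 0,"wz": -17.3},{"grip": -1,"tx": 0.566,"ty": -0.211,"tz": 0.021,"wx": 0,"wy": 0,"wz": -17.3}])

```text
t: 4.8
tcp_pos: [0.6288, 0.2892, 0.2897]
orientation: [0.0, 0.724, 0.69, 0.0]
contact_force: [-0.7, 0.1, 0.5]
gripper_width: 1.003
```

```bash
python3 - <<'E'
from h import *
move([.6275,.2921,.08],down(87.4))
E
```

```text
shift mm [  2.8  -1.5 209.7] turn deg [ 0.02  0.01 -0.21]
```

Emit:
servo_tool(plan=[{"grip": -1,"tx": 0,"ty": 0,"tz": 0.04,"wx": 0,"wy": 0,"wz": 0},{"grip": -1,"tx": 0,"ty": 0,"tz": 0.08,"wx": 0,"wy": 0,"wz": 0},{"grip": -1,"tx": 0,"ty": 0,"tz": 0.12,"wx": 0,"wy": 0,"wz": 0},{"grip": -1,"tx": 0,"ty": 0,"tz": 0.14,"wx": 0,"wy": 0,"wz": 0},{"grip": -1,"tx": 0,"ty": 0,"tz": 0.15,"wx": 0,"wy": 0,"wz": 0},{"grip": -1,"tx": 0,"ty": 0,"tz": 0.15,"wx": 0,"wy": 0,"wz": 0}])

```text
t: 5.3
tcp_pos: [0.6283, 0.2886, 0.137]
orientation: [-0.001, 0.725, 0.689, -0.002]
contact_force: [-0.6, -0.5, 0.1]
gripper_width: 1.001
```

```bash
python3 - <<'E'
from h import *
move([.6275,.2921,.08],down(87.4))
E
```

```text
shift mm [ 3.5 -0.7 57. ] turn deg [-0.23  0.09 -0.26]
```

Emit:
servo_tool(plan=[{"grip": -1,"tx": 0.0035,"ty": -0.001,"tz": 0.03,"wx": 0.2,"wy": 0,"wz": -0.2},{"grip": -1,"tx": 0.0035,"ty": -0.001,"tz": 0.05,"wx": 0.2,"wy": 0,"wz": -0.2},{"grip": -1,"tx": 0.0035,"ty": -0.001,"tz": 0.057,"wx": 0.2,"wy": 0,"wz": -0.2},{"grip": -1,"tx": 0.0035,"ty": -0.001,"tz": 0.057,"wx": 0.2,"wy": 0,"wz": -0.2},{"grip": 0,"tx": 0.0035,"ty": -0.001,"tz": 0.057,"wx": 0.2,"wy": 0,"wz": -0.2},{"grip": 1,"tx": 0.0035,"ty": -0.001,"tz": 0.057,"wx": 0.2,"wy": 0,"wz": -0.2},{"grip": 1,"tx": 0.0035,"ty": -0.001,"tz": 0.057,"wx": 0.2,"wy": 0,"wz": -0.2},{"grip": 1,"tx": 0.0035,"ty": -0.001,"tz": 0.057,"wx": 0.2,"wy": 0,"wz": -0.2},{"grip": 1,"tx": 0.0035,"ty": -0.001,"tz": 0.057,"wx": 0.2,"wy": 0,"wz": -0.2},{"grip": 1,"tx": 0.0035,"ty": -0.001,"tz": 0.057,"wx": 0.2,"wy": 0,"wz": -0.2},{"grip": 1,"tx": 0.0035,"ty": -0.001,"tz": 0.057,"wx": 0.2,"wy": 0,"wz": -0.2},{"grip": 1,"tx": 0.0035,"ty": -0.001,"tz": 0.057,"wx": 0.2,"wy": 0,"wz": -0.2}], force=40)

```text
t: 6.3
tcp_pos: [0.6285, 0.2938, 0.0833]
orientation: [-0.001, 0.723, 0.691, -0.0]
contact_force: [-1.6, -1.3, 5.1]
gripper_width: 0.696
```

```bash
python3 - <<'E'
from h import *
s=r.state();print(s["contact_force"],s["tcp_pos"])
move([.6275,.2921,.30],down(87.4))
E
```

```text
[-1.64485467 -1.34014162  5.09299914] [0.62846352 0.29382577 0.08333476]
shift mm [  -1.6   -1.3 -216.7] turn deg [-0.11 -0.03  0.03]
```

Emit:
servo_tool(plan=[{"grip": 1,"tx": 0,"ty": 0,"tz": -0.01,"wx": 0,"wy": 0,"wz": 0},{"grip": 1,"tx": 0,"ty": 0,"tz": -0.03,"wx": 0,"wy": 0,"wz": 0},{"grip": 1,"tx": 0,"ty": 0,"tz": -0.06,"wx": 0,"wy": 0,"wz": 0},{"grip": 1,"tx": 0,"ty": 0,"tz": -0.09,"wx": 0,"wy": 0,"wz": 0},{"grip": 1,"tx": 0,"ty": 0,"tz": -0.12,"wx": 0,"wy": 0,"wz": 0},{"grip": 1,"tx": 0,"ty": 0,"tz": -0.15,"wx": 0,"wy": 0,"wz": 0},{"grip": 1,"tx": 0,"ty": 0,"tz": -0.18,"wx": 0,"wy": 0,"wz": 0},{"grip": 1,"tx": 0,"ty": 0,"tz": -0.21,"wx": 0,"wy": 0,"wz": 0},{"grip": 1,"tx": 0,"ty": 0,"tz": -0.24,"wx": 0,"wy": 0,"wz": 0},{"grip": 1,"tx": 0,"ty": 0,"tz": -0.25,"wx": 0,"wy": 0,"wz": 0},{"grip": 1,"tx": 0,"ty": 0,"tz": -0.25,"wx": 0,"wy": 0,"wz": 0}])

```text
t: 7.22
tcp_pos: [0.6294, 0.2938, 0.3353]
orientation: [-0.0, 0.723, 0.691, 0.001]
contact_force: [0.1, -0.6, -3.4]
gripper_width: 0.699
```

```bash
python3 - <<'E'
from h import *
s=r.state();print(s["contact_force"],s["tcp_pos"],s["gripper_width"])
move([.5686,-.2992,.33],down(69.45))
E
```

```text
[ 0.0851471  -0.57393431 -3.38778527] [0.62940911 0.29383366 0.33527462] 0.6991308045860362
shift mm [-595.2  -34.2    4. ] turn deg [ 0.07 -0.13 17.98]
```

Emit:
servo_tool(plan=[{"grip": 1,"tx": -0.015,"ty": 0,"tz": 0,"wx": 0,"wy": 0,"wz": 0},{"grip": 1,"tx": -0.045,"ty": -0.003,"tz": 0,"wx": 0,"wy": 0,"wz": 1},{"grip": 1,"tx": -0.08,"ty": -0.006,"tz": 0,"wx": 0,"wy": 0,"wz": 2.5},{"grip": 1,"tx": -0.12,"ty": -0.008,"tz": 0,"wx": 0,"wy": 0,"wz": 4},{"grip": 1,"tx": -0.16,"ty": -0.01,"tz": 0,"wx": 0,"wy": 0,"wz": 5},{"grip": 1,"tx": -0.2,"ty": -0.012,"tz": 0,"wx": 0,"wy": 0,"wz": 6},{"grip": 1,"tx": -0.24,"ty": -0.014,"tz": 0,"wx": 0,"wy": 0,"wz": 7.5},{"grip": 1,"tx": -0.28,"ty": -0.016,"tz": 0,"wx": 0,"wy": 0,"wz": 9},{"grip": 1,"tx": -0.32,"ty": -0.018,"tz": 0,"wx": 0,"wy": 0,"wz": 10},{"grip": 1,"tx": -0.36,"ty": -0.02,"tz": 0,"wx": 0,"wy": 0,"wz": 11},{"grip": 1,"tx": -0.4,"ty": -0.023,"tz": 0,"wx": 0,"wy": 0,"wz": 12.5},{"grip": 1,"tx": -0.44,"ty": -0.026,"tz": 0,"wx": 0,"wy": 0,"wz": 14},{"grip": 1,"tx": -0.48,"ty": -0.028,"tz": 0,"wx": 0,"wy": 0,"wz": 15},{"grip": 1,"tx": -0.52,"ty": -0.03,"tz": 0,"wx": 0,"wy": 0,"wz": 16},{"grip": 1,"tx": -0.555,"ty": -0.032,"tz": 0.002,"wx": 0,"wy": 0,"wz": 17},{"grip": 1,"tx": -0.58,"ty": -0.034,"tz": 0.004,"wx": 0,"wy": 0,"wz": 18},{"grip": 1,"tx": -0.59,"ty": -0.034,"tz": 0.004,"wx": 0,"wy": 0,"wz": 18},{"grip": 1,"tx": -0.595,"ty": -0.034,"tz": 0.004,"wx": 0,"wy": 0,"wz": 18},{"grip": 1,"tx": -0.595,"ty": -0.034,"tz": 0.004,"wx": 0,"wy": 0,"wz": 18},{"grip": 1,"tx": -0.595,"ty": -0.034,"tz": 0.004,"wx": 0,"wy": 0,"wz": 18}])

```text
t: 8.88
tcp_pos: [0.5684, -0.298, 0.3273]
orientation: [-0.002, 0.822, 0.57, -0.001]
contact_force: [-0.1, 0.8, -3.7]
gripper_width: 0.694
```

```bash
python3 - <<'E'
from h import *
s=r.state();print(s["contact_force"],s["tcp_pos"],s["gripper_width"],s["dq"].round(3))
move([.5686,-.2992,.20],down(69.45))
E
```

```text
[-0.09849446  0.79914207 -3.68830247] [ 0.5684011  -0.29799053  0.32727621] 0.6935476028999823 [ 0.016 -0.015 -0.005  0.     0.002 -0.   ]
shift mm [ -1.1   1.3 127.3] turn deg [-0.3  -0.01  0.04]
```

Emit:
servo_tool(plan=[{"grip": 1,"tx": -0.001,"ty": 0.001,"tz": 0.03,"wx": -0.2,"wy": 0,"wz": 0},{"grip": 1,"tx": -0.001,"ty": 0.001,"tz": 0.06,"wx": -0.2,"wy": 0,"wz": 0},{"grip": 1,"tx": -0.001,"ty": 0.001,"tz": 0.09,"wx": -0.2,"wy": 0,"wz": 0},{"grip": 1,"tx": -0.001,"ty": 0.001,"tz": 0.115,"wx": -0.2,"wy": 0,"wz": 0},{"grip": 1,"tx": -0.001,"ty": 0.001,"tz": 0.13,"wx": -0.2,"wy": 0,"wz": 0},{"grip": 1,"tx": -0.001,"ty": 0.001,"tz": 0.135,"wx": -0.2,"wy": 0,"wz": 0},{"grip": 1,"tx": -0.001,"ty": 0.001,"tz": 0.135,"wx": -0.2,"wy": 0,"wz": 0},{"grip": 1,"tx": -0.001,"ty": 0.001,"tz": 0.135,"wx": -0.2,"wy": 0,"wz": 0}])

```text
t: 9.55
tcp_pos: [0.5692, -0.2997, 0.1944]
orientation: [0.001, 0.822, 0.57, -0.0]
contact_force: [0.2, -0.9, -4.4]
gripper_width: 0.692
```

```bash
python3 - <<'E'
from h import *
px,C=snap("scene","s1")
s=r.state();print(s["contact_force"],s["tcp_pos"],s["gripper_width"],s["dq"].round(3))
move([.5686,-.2992,.18],down(69.45))
cv2.imwrite("pics/s1c.png",cv2.resize(px[150:280,100:290,::-1],None,fx=4,fy=4))
E
```

```text
t 9.6 [ 0.5693 -0.3002  0.1951] [1.700e-03 8.217e-01 5.699e-01 2.000e-04]
[-0.47282685  0.58754622 -3.16923946] [ 0.56928641 -0.30016681  0.19505217] 0.6997115062107171 [-0.008 -0.009 -0.007 -0.002 -0.001 -0.002]
shift mm [ 0.7 -1.  15. ] turn deg [0.17 0.09 0.04]
```

View pics/s1c.png

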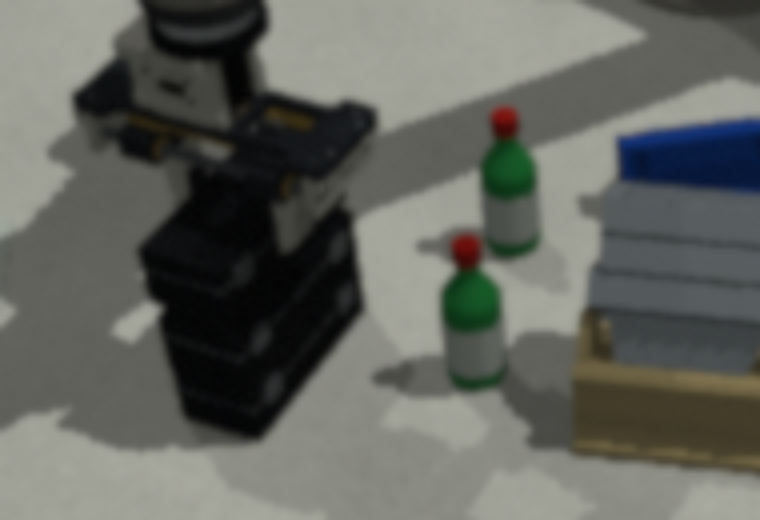

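The crop shows the spare held about 12 mm above the column. Its left edge (about (150,285)) continues the column's edge line to within roughly 1 px of the full image, so I'll lower it slowly.

Emit:
servo_tool(plan=[{"grip": 1,"tx": 0,"ty": -0.001,"tz": 0.004,"wx": 0,"wy": 0,"wz": 0},{"grip": 1,"tx": 0,"ty": -0.001,"tz": 0.007,"wx": 0,"wy": 0,"wz": 0},{"grip": 1,"tx": 0,"ty": -0.001,"tz": 0.009,"wx": 0,"wy": 0,"wz": 0},{"grip": 1,"tx": 0,"ty": -0.001,"tz": 0.01,"wx": 0,"wy": 0,"wz": 0},{"grip": 1,"tx": 0,"ty": -0.001,"tz": 0.01,"wx": 0,"wy": 0,"wz": 0}])

```text
t: 10.02
tcp_pos: [0.5674, -0.3002, 0.1835]
orientation: [0.0, 0.822, 0.569, -0.0]
contact_force: [-0.8, 0.4, -2.8]
gripper_width: 0.694
```

Emit:
servo_tool(plan=[{"grip": 1,"tx": 0,"ty": 0,"tz": 0.001,"wx": 0,"wy": 0,"wz": 0},{"grip": 1,"tx": 0,"ty": 0,"tz": 0.002,"wx": 0,"wy": 0,"wz": 0},{"grip": 1,"tx": 0,"ty": 0,"tz": 0.002,"wx": 0,"wy": 0,"wz": 0}])

```text
t: 10.27
tcp_pos: [0.5674, -0.3002, 0.1833]
orientation: [0.001, 0.822, 0.569, -0.0]
contact_force: [-4.4, 1.7, 7.7]
gripper_width: 0.693
```

Contact felt (the load went from -3 to +7.7 N). Releasing and retreating to view the tub.

Emit:
servo_tool(plan=[{"grip": 0.2,"tx": 0,"ty": 0,"tz": 0.002,"wx": 0,"wy": 0,"wz": 0},{"grip": 0,"tx": 0,"ty": 0,"tz": 0.002,"wx": 0,"wy": 0,"wz": 0},{"grip": -1,"tx": 0,"ty": 0,"tz": 0.002,"wx": 0,"wy": 0,"wz": 0},{"grip": -1,"tx": 0,"ty": 0,"tz": 0.002,"wx": 0,"wy": 0,"wz": 0},{"grip": -1,"tx": 0,"ty": 0,"tz": 0.002,"wx": 0,"wy": 0,"wz": 0},{"grip": -1,"tx": 0,"ty": 0,"tz": 0.002,"wx": 0,"wy": 0,"wz": 0},{"grip": -1,"tx": 0,"ty": 0,"tz": -0.02,"wx": 0,"wy": 0,"wz": 0},{"grip": -1,"tx": 0,"ty": 0,"tz": -0.06,"wx": 0,"wy": 0,"wz": 0},{"grip": -1,"tx": 0,"ty": 0.02,"tz": -0.1,"wx": 0,"wy": 0,"wz": 0},{"grip": -1,"tx": 0,"ty": 0.04,"tz": -0.14,"wx": 0,"wy": 0,"wz": 0},{"grip": -1,"tx": 0,"ty": 0.07,"tz": -0.16,"wx": 0,"wy": 0,"wz": 0},{"grip": -1,"tx": 0,"ty": 0.07,"tz": -0.16,"wx": 0,"wy": 0,"wz": 0},{"grip": -1,"tx": 0,"ty": 0.07,"tz": -0.16,"wx": 0,"wy": 0,"wz": 0}])

```text
t: 11.35
tcp_pos: [0.6346, -0.3253, 0.3422]
orientation: [0.002, 0.822, 0.57, 0.0]
contact_force: [0.3, 0.2, -1.7]
gripper_width: 0.998
```

```bash
python3 - <<'E'
from h import *
px,C=snap("wrist","w4");rects(px,C,.15)
# tub viewing pose: tool z along -(stack axis), tub at tool y = -70 mm
a=np.radians(-30);u=np.array([np.sin(a),0,np.cos(a)])   # stack axis
z=-u;
for sx in (1,-1):
    x=sx*np.array([np.cos(a),0,-np.sin(a)]);y=np.cross(z,x);M=np.c_[x,y,z]
    p=np.array([.56,.01,.14])+.17*u+.07*y;print(p,y);move(p,M)
E
```

```text
t 11.4 [ 0.6332 -0.3246  0.34  ] [-3.000e-04  8.219e-01  5.696e-01 -7.000e-04]
img (245, 29, 74, 172) world mm [ 566.7 -301.6] [ 62.5 147.5] 69.34
[ 0.475      -0.06        0.28722432] [ 0. -1.  0.]
shift mm [ 192.3 -241.    52.9] turn deg [-18.2   26.29  67.76]
[0.475      0.08       0.28722432] [ 0.  1. -0.]
shift mm [ 323.4 -290.1   52.9] turn deg [ -28.94  -20.03 -107.64]
```

Spare is at (566.7, -301.6) mm with edge 69.34°, within 3 mm of the column. I'll go to the tilted tub view.

Emit:
servo_tool(plan=[{"grip": -1,"tx": 0.05,"ty": -0.06,"tz": 0,"wx": 0,"wy": 0,"wz": 7},{"grip": -1,"tx": 0.07,"ty": -0.09,"tz": 0.01,"wx": 0,"wy": 0,"wz": 14},{"grip": -1,"tx": 0.1,"ty": -0.12,"tz": 0.02,"wx": -2,"wy": 3,"wz": 21},{"grip": -1,"tx": 0.12,"ty": -0.15,"tz": 0.03,"wx": -4,"wy": 6,"wz": 28},{"grip": -1,"tx": 0.14,"ty": -0.18,"tz": 0.04,"wx": -7,"wy": 10,"wz": 34},{"grip": -1,"tx": 0.16,"ty": -0.2,"tz": 0.045,"wx": -10,"wy": 14,"wz": 40},{"grip": -1,"tx": 0.175,"ty": -0.22,"tz": 0.05,"wx": -13,"wy": 18,"wz": 46},{"grip": -1,"tx": 0.185,"ty": -0.23,"tz": 0.053,"wx": -16,"wy": 22,"wz": 52},{"grip": -1,"tx": 0.192,"ty": -0.241,"tz": 0.053,"wx": -18.2,"wy": 26.3,"wz": 58},{"grip": -1,"tx": 0.192,"ty": -0.241,"tz": 0.053,"wx": -18.2,"wy": 26.3,"wz": 64},{"grip": -1,"tx": 0.192,"ty": -0.241,"tz": 0.053,"wx": -18.2,"wy": 26.3,"wz": 67.8},{"grip": -1,"tx": 0.192,"ty": -0.241,"tz": 0.053,"wx": -18.2,"wy": 26.3,"wz": 67.8},{"grip": -1,"tx": 0.192,"ty": -0.241,"tz": 0.053,"wx": -18.2,"wy": 26.3,"wz": 67.8},{"grip": -1,"tx": 0.192,"ty": -0.241,"tz": 0.053,"wx": -18.2,"wy": 26.3,"wz": 67.8},{"grip": -1,"tx": 0.192,"ty": -0.241,"tz": 0.053,"wx": -18.2,"wy": 26.3,"wz": 67.8},{"grip": -1,"tx": 0.192,"ty": -0.241,"tz": 0.053,"wx": -18.2,"wy": 26.3,"wz": 67.8}])

```text
t: 12.73
tcp_pos: [0.4748, -0.0604, 0.2877]
orientation: [0.0, 0.966, 0.0, 0.259]
contact_force: [0.4, 0.3, -0.2]
gripper_width: 1.0
```

```bash
python3 - <<'E'
from h import *
px,C=snap("wrist","w5");print(r.state()["joints"].round(2))
cv2.imwrite("pics/w5c.png",cv2.resize(px[0:240,130:450,::-1],None,fx=2.5,fy=2.5,interpolation=cv2.INTER_CUBIC))
E
```

```text
t 12.78 [ 0.4748 -0.0605  0.2878] [3.000e-04 9.658e-01 0.000e+00 2.592e-01]
[-0.39  0.07  2.    0.34  0.61 -0.62]
```

View pics/w5c.png

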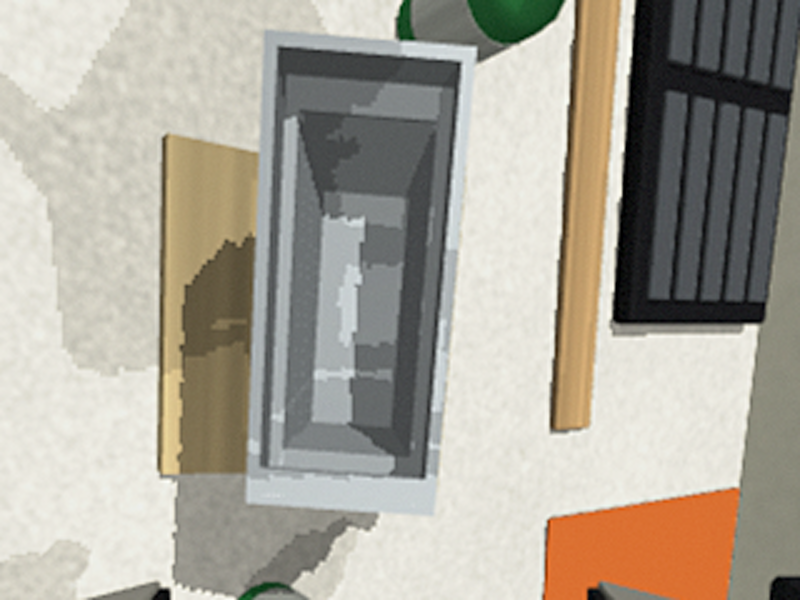

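The tilted view shows the top tub's rim clearly. Crop corners are (266,30), (476,47), (434,514), (247,502), with the keeper lip at the bottom end (world -y). I'll run PnP on these.

```bash
cat > tub.py <<'E'
from h import *
def pnp(uv,C):
    K,R,t=C;O=np.array([[-31,70,33],[31,70,33],[31,-70,33],[-31,-70,33]])/1e3
    # object in rim plane
    ok,rv,tv=cv2.solvePnP(O,np.asarray(uv,float),K,None,flags=cv2.SOLVEPNP_ITERATIVE)
    pr=cv2.projectPoints(O,rv,tv,K,None)[0].reshape(-1,2);M=R.T@cv2.Rodrigues(rv)[0];p=R.T@(tv.ravel()-t)
    print("res px",np.abs(pr-uv).max().round(2),"mid",p.round(4),"z",M[:,2].round(3),"y",M[:,1].round(3),"tilt",np.degrees(np.arccos(M[2,2])).round(1));return p,M
def ideal(yaw,tilt=30): # rack yaw deg -> tub axes (columns)
    return Ro.from_euler("zy",[yaw,-tilt],degrees=True).as_matrix()
E
python3 - <<'E'
from tub import *
px,C=load("w5");c=np.array([[266,30],[476,47],[434,514],[247,502]],float)/2.5+[130,0]-.3
g=cv2.cvtColor(px,cv2.COLOR_RGB2GRAY)
s=cv2.cornerSubPix(g,c.astype(np.float32).reshape(-1,1,2),(3,3),(-1,-1),(3,40,.01)).reshape(-1,2);print((s-c).round(2).tolist())
for u in(c,s):
    p,M=pnp(u,C)
    yaw=np.degrees(np.arctan2(-M[0,1],M[1,1]))
    print("yaw",yaw.round(2))
# constrained: tilt 30, fit yaw+pos by least squares
from scipy.optimize import least_squares
K,R,t=C;O=np.array([[-31,70,33],[31,70,33],[31,-70,33],[-31,-70,33]])/1e3
def res(q,u):
    X=O@ideal(q[3]*100).T+q[:3];Y=X@R.T+t;v=Y@K.T;return (v[:,:2]/v[:,2:]-u).ravel()
for u in(c,s):
    f=least_squares(res,[.56,.01,.11,0],args=(u,));print("fit",f.x[:3].round(4),"yaw",round(f.x[3]*100,2),"res",np.abs(f.fun).max().round(2))
E
```

```text
[[-0.95, -0.4], [0.32, -0.22], [-0.66, 1.13], [-0.46, 0.36]]
res px 0.39 mid [0.562  0.013  0.1219] z [-0.497  0.048  0.867] y [ 0.087  0.996 -0.005] tilt 29.9
yaw -4.97
res px 0.19 mid [0.5615 0.0131 0.1228] z [-0.508  0.022  0.861] y [0.076 0.997 0.019] tilt 30.6
yaw -4.35
fit [0.5624 0.0137 0.1212] yaw -4.24 res 0.85
fit [0.5613 0.0134 0.1224] yaw -4.35 res 0.44
```

```bash
cat >> tub.py <<'E'
MID=np.array([.5620,.0135,.1218]);YAW=-4.3
T=ideal(YAW);G=T@np.diag([1,-1,-1]);U=T[:,2]
E
python3 - <<'E'
from tub import *
move(MID+.14*U,G);move(MID+.0795*U,G)
E
```

```text
shift mm [ -7.5 -74.   47.3] turn deg [ 0.03 -0.05  4.31]
shift mm [ -7.6 -74.  107.8] turn deg [ 0.03 -0.05  4.31]
```

Emit:
servo_tool(plan=[{"grip": -1,"tx": -0.004,"ty": -0.04,"tz": 0.02,"wx": 0,"wy": 0,"wz": 2},{"grip": -1,"tx": -0.0075,"ty": -0.074,"tz": 0.035,"wx": 0,"wy": 0,"wz": 4.3},{"grip": -1,"tx": -0.0075,"ty": -0.074,"tz": 0.047,"wx": 0,"wy": 0,"wz": 4.3},{"grip": -1,"tx": -0.0075,"ty": -0.074,"tz": 0.06,"wx": 0,"wy": 0,"wz": 4.3},{"grip": -1,"tx": -0.0075,"ty": -0.074,"tz": 0.07,"wx": 0,"wy": 0,"wz": 4.3},{"grip": -1,"tx": -0.0075,"ty": -0.074,"tz": 0.07,"wx": 0,"wy": 0,"wz": 4.3},{"grip": -1,"tx": -0.0075,"ty": -0.074,"tz": 0.07,"wx": 0,"wy": 0,"wz": 4.3}])

```text
t: 13.37
tcp_pos: [0.5035, 0.0134, 0.2233]
orientation: [-0.009, 0.965, -0.037, 0.259]
contact_force: [-0.6, -0.7, 0.1]
gripper_width: 0.998
```

```bash
python3 - <<'E'
from tub import *
px,C=snap("scene","s2");snap("wrist","w6")
move(MID+.0795*U,G)
cv2.imwrite("pics/s2c.png",cv2.resize(px[130:280,210:350,::-1],None,fx=4,fy=4,interpolation=cv2.INTER_CUBIC))
E
```

```text
t 13.42 [0.5036 0.0133 0.2239] [-0.0093  0.9651 -0.0368  0.2593]
t 13.47 [0.5036 0.0132 0.2242] [-0.0093  0.965  -0.0369  0.2596]
shift mm [-0.7 -0.3 38.4] turn deg [ 0.06 -0.12 -0.06]
```

View pics/s2c.png

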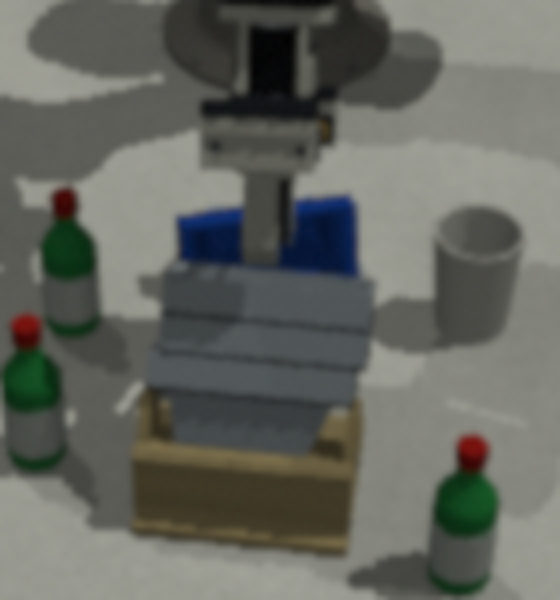

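The scene crop shows the fingers lined up with the stack, with tub rows at y 265–400. I'll cross-check depth using the scene camera's far rim corners, at crop (178,263) and (372,281).

```bash
python3 - <<'E'
from tub import *
px,(K,R,t)=load("s2")
O=np.array([[31,-70,33],[31,70,33],[31,-70,7],[31,70,7]])/1e3
for d in(-.003,0,.003):
    X=O@T.T+MID+d*U;Y=(X@R.T+t)@K.T;print(d,((Y[:,:2]/Y[:,2:]-[210,130])*4).round(0).tolist())
E
```

```text
-0.003 [[156.0, 284.0], [365.0, 295.0], [155.0, 323.0], [363.0, 334.0]]
0 [[156.0, 280.0], [365.0, 291.0], [155.0, 318.0], [363.0, 329.0]]
0.003 [[156.0, 276.0], [365.0, 286.0], [155.0, 314.0], [364.0, 325.0]]
```

```bash
python3 - <<'E'
from tub import *
for f in("s2","scene0"):
    px,(K,R,t)=load(f);g=cv2.cvtColor(px,cv2.COLOR_RGB2GRAY).astype(int)
    print(f)
    for u in (252,255,259,265,288,294,298): print(u,"v190+:",g[190:236,u].tolist())
O=np.array([[31,-70,33],[31,70,33],[31,-70,7],[31,70,7],[31,-70,-19],[31,70,-19]])/1e3
Y=((O@T.T+MID)@R.T+t)@K.T;print((Y[:,:2]/Y[:,2:]).round(1).tolist())
E
```

```text
s2
252 v190+: [149, 149, 148, 147, 139, 123, 105, 88, 72, 66, 67, 68, 68, 67, 68, 68, 66, 56, 50, 59, 65, 68, 68, 67, 69, 76, 80, 71, 67, 79, 85, 87, 87, 87, 87, 84, 71, 55, 56, 65, 74, 78, 71, 68, 67, 65]
255 v190+: [45, 47, 48, 45, 53, 79, 97, 89, 69, 64, 66, 68, 67, 68, 68, 67, 67, 61, 53, 57, 65, 68, 67, 68, 70, 77, 81, 72, 67, 80, 85, 86, 87, 86, 87, 85, 77, 62, 56, 59, 61, 61, 61, 62, 63, 67]
259 v190+: [19, 18, 19, 21, 25, 41, 56, 66, 70, 71, 69, 68, 68, 68, 68, 68, 67, 65, 57, 54, 65, 68, 68, 68, 69, 71, 75, 75, 69, 76, 84, 86, 87, 86, 87, 87, 84, 70, 55, 59, 61, 61, 62, 62, 64, 67]
265 v190+: [24, 25, 24, 22, 24, 34, 53, 67, 70, 69, 69, 68, 68, 68, 68, 67, 68, 66, 59, 51, 55, 64, 69, 77, 83, 85, 87, 86, 77, 69, 79, 86, 87, 87, 87, 86, 85, 77, 62, 55, 60, 61, 61, 62, 63, 66]
288 v190+: [23, 20, 21, 21, 19, 21, 25, 40, 65, 81, 85, 86, 86, 85, 84, 85, 84, 84, 84, 83, 76, 66, 69, 81, 84, 84, 84, 84, 84, 82, 71, 65, 77, 83, 84, 84, 84, 84, 83, 77, 63, 53, 58, 61, 60, 62]
294 v190+: [24, 23, 25, 23, 23, 23, 21, 28, 48, 70, 81, 84, 85, 85, 84, 85, 85, 84, 84, 84, 81, 71, 65, 77, 83
[... 1076 characters left out ...]
61, 63, 65]
288 v190+: [22, 21, 19, 20, 20, 21, 25, 42, 68, 86, 87, 88, 89, 87, 87, 87, 87, 86, 87, 86, 79, 67, 71, 83, 87, 87, 88, 87, 87, 84, 74, 67, 80, 86, 87, 87, 87, 86, 85, 79, 64, 53, 57, 61, 60, 61]
294 v190+: [23, 24, 23, 23, 23, 21, 21, 30, 52, 75, 85, 88, 88, 89, 88, 87, 86, 87, 87, 87, 84, 73, 65, 77, 86, 87, 87, 87, 87, 86, 82, 69, 69, 82, 87, 87, 88, 87, 87, 84, 78, 93, 124, 136, 128, 117]
298 v190+: [54, 53, 54, 55, 54, 51, 46, 46, 54, 70, 85, 88, 90, 90, 88, 87, 87, 88, 87, 87, 85, 78, 70, 73, 83, 87, 87, 87, 87, 87, 85, 73, 64, 77, 89, 92, 90, 93, 97, 90, 80, 75, 81, 85, 83, 83]
[[249.0, 200.0], [301.2, 202.6], [248.7, 209.6], [300.8, 212.3], [248.5, 219.0], [300.4, 221.8]]
```

Seam slope in the scene view suggests a yaw a few degrees larger than the wrist PnP gave. I'll check yaw against the rack's edges in the other cameras.

```bash
python3 - <<'E'
from tub import *
def fit(P,s=2.0):
    P=np.array(P,float);v=cv2.fitLine(P[:,:2].astype(np.float32),cv2.DIST_HUBER,0,.01,.01).ravel();return v
def yawof(uv,C,p0,n):
    P=onplane(uv,C,p0,n)*1e3;v=fit(P);d=v[:2]*np.sign(v[1]);return np.degrees(np.arctan2(-d[0],d[1])).round(2),P[:,0].mean().round(1)
Z=np.array([0,0,1.])
for f in("scene0","top0"):
    px,C=load(f);hsv=cv2.cvtColor(px,cv2.COLOR_RGB2HSV)
    m=((hsv[...,0]>12)&(hsv[...,0]<30)&(hsv[...,1]>80)&(hsv[...,2]>60))
    box=(240,225,305,275) if f=="scene0" else (245,175,315,232)
    a,b,c,d=box;mm=np.zeros_like(m);mm[b:d,a:c]=m[b:d,a:c]
    ys,xs=np.nonzero(mm);cols=[u for u in range(xs.min()+5,xs.max()-4)]
    bot=[(u,ys[xs==u].max()+.5) for u in cols if (xs==u).any()];top=[(u,ys[xs==u].min()-.5) for u in cols if (xs==u).any()]
    print(f,xs.min(),xs.max(),"bottom edge yaw",yawof(bot,C,np.zeros(3),Z),"top edge(z=.02)",yawof(top,C,np.array([0,0,.02]),Z))
# seam of the tub in scene (x=+31 plane)
px,C=load("scene0");g=cv2.GaussianBlur(cv2.cvtColor(px,cv2.COLOR_RGB2GRAY),(0,0),.5).astype(float)
for lo,hi,dz in((0,0,.007),(9.5,9.5,-.019)):
    uv=[]
    for u in range(252,299):
        c=208+.09*(u-252)+lo;vs=np.arange(int(c)-3,int(c)+5);w=np.clip(84-g[vs,u],0,None);uv.append((u,(w*vs).sum()/w.sum()))
    p0=MID+T@np.array([.031,0,dz]);print("seam",yawof(uv,C,p0,Z),"expected x at its middle",p0.round(4), np.polyfit(*np.array(uv).T,1))
E
```

```text
scene0 244 299 bottom edge yaw (np.float32(-5.12), np.float64(649.4)) top edge(z=.02) (np.float32(-3.58), np.float64(574.9))
top0 253 308 bottom edge yaw (np.float32(-5.34), np.float64(521.3)) top edge(z=.02) (np.float32(-5.34), np.float64(649.7))
seam (np.float32(-4.82), np.float64(581.9)) expected x at its middle [0.5853 0.0112 0.1433] [9.31347719e-02 1.84485642e+02]
seam (np.float32(-4.91), np.float64(595.2)) expected x at its middle [0.5983 0.0112 0.1208] [9.59350902e-02 1.93294628e+02]
```

Rack edges (-5.1°, -5.3°) and tub seams (-4.8°, -4.9°) put the yaw at -4.9°. The scene seam also suggests the tub sits about 1–2 mm higher along its axis. I'll use yaw -4.9 and raise the grasp by 0.8 mm.

```bash
sed -i 's/YAW=-4.3/YAW=-4.9/' tub.py; python3 - <<'E'
from tub import *
move(MID+.0803*U,G)
E
```

```text
shift mm [-0.7 -0.3 37.6] turn deg [ 0.06 -0.12  0.54]
```

Emit:
servo_tool(plan=[{"grip": -1,"tx": -0.0005,"ty": 0,"tz": 0.015,"wx": 0,"wy": 0,"wz": 0.5},{"grip": -1,"tx": -0.0005,"ty": 0,"tz": 0.028,"wx": 0,"wy": 0,"wz": 0.5},{"grip": -1,"tx": -0.0005,"ty": 0,"tz": 0.0375,"wx": 0,"wy": 0,"wz": 0.5},{"grip": -1,"tx": -0.0005,"ty": 0,"tz": 0.0375,"wx": 0,"wy": 0,"wz": 0.5},{"grip": -1,"tx": -0.0005,"ty": 0,"tz": 0.0375,"wx": 0,"wy": 0,"wz": 0.5},{"grip": -1,"tx": -0.0005,"ty": 0,"tz": 0.0375,"wx": 0,"wy": 0,"wz": 0.5}])

```text
t: 13.97
tcp_pos: [0.5218, 0.0136, 0.1916]
orientation: [-0.01, 0.965, -0.041, 0.26]
contact_force: [-0.1, 0.4, 0.1]
gripper_width: 0.998
```

```bash
python3 - <<'E'
from tub import *
print(r.state()["contact_force"]);move(MID+.0803*U,G)
E
```

```text
[-0.06833485  0.43873947  0.06854133]
shift mm [-0.1  0.1  0.2] turn deg [ 0.04 -0.12  0.07]
```

Emit:
servo_tool(plan=[{"grip": 0,"tx": 0,"ty": 0,"tz": 0,"wx": 0,"wy": 0,"wz": 0},{"grip": 0.3,"tx": 0,"ty": 0,"tz": 0,"wx": 0,"wy": 0,"wz": 0},{"grip": 0.6,"tx": 0,"ty": 0,"tz": 0,"wx": 0,"wy": 0,"wz": 0},{"grip": 1,"tx": 0,"ty": 0,"tz": 0,"wx": 0,"wy": 0,"wz": 0},{"grip": 1,"tx": 0,"ty": 0,"tz": 0,"wx": 0,"wy": 0,"wz": 0},{"grip": 1,"tx": 0,"ty": 0,"tz": 0,"wx": 0,"wy": 0,"wz": 0},{"grip": 1,"tx": 0,"ty": 0,"tz": 0,"wx": 0,"wy": 0,"wz": 0}], force=25)

```text
t: 14.55
tcp_pos: [0.5218, 0.0138, 0.1912]
orientation: [-0.011, 0.965, -0.041, 0.259]
contact_force: [-2.6, 0.1, 2.4]
gripper_width: 0.67
```

```bash
python3 - <<'E'
from tub import *
s=r.state();print(quat(s["orientation"]).inv().apply(s["contact_force"]).round(2));move(MID+.0803*U,G)
E
```

```text
[-1.07  0.01 -3.34]
shift mm [ 0.1  0.2 -0.1] turn deg [ 0.04 -0.1   0.08]
```

Gripped at 61.6 mm. I'll ease up 1 mm, then slide along tub +y (tool -y).

Emit:
servo_tool(plan=[{"grip": 1,"tx": 0,"ty": 0,"tz": -0.001,"wx": 0,"wy": 0,"wz": 0},{"grip": 1,"tx": 0,"ty": 0,"tz": -0.001,"wx": 0,"wy": 0,"wz": 0},{"grip": 1,"tx": 0,"ty": -0.001,"tz": -0.001,"wx": 0,"wy": 0,"wz": 0},{"grip": 1,"tx": 0,"ty": -0.002,"tz": -0.001,"wx": 0,"wy": 0,"wz": 0},{"grip": 1,"tx": 0,"ty": -0.003,"tz": -0.001,"wx": 0,"wy": 0,"wz": 0},{"grip": 1,"tx": 0,"ty": -0.004,"tz": -0.001,"wx": 0,"wy": 0,"wz": 0},{"grip": 1,"tx": 0,"ty": -0.0045,"tz": -0.001,"wx": 0,"wy": 0,"wz": 0},{"grip": 1,"tx": 0,"ty": -0.0045,"tz": -0.001,"wx": 0,"wy": 0,"wz": 0}])

```text
t: 15.22
tcp_pos: [0.5217, 0.0184, 0.192]
orientation: [-0.011, 0.965, -0.041, 0.259]
contact_force: [-0.2, -0.4, -1.8]
gripper_width: 0.673
```

```bash
python3 - <<'E'
from tub import *
s=r.state();print(quat(s["orientation"]).inv().apply(s["contact_force"]).round(2));move(MID+.0803*U,G)
E
```

```text
[-1.04  0.44  1.51]
shift mm [0.2 4.9 0.7] turn deg [ 0.03 -0.08  0.08]
```

Emit:
servo_tool(plan=[{"grip": 1,"tx": 0,"ty": -0.0005,"tz": 0,"wx": 0,"wy": 0,"wz": 0},{"grip": 1,"tx": 0,"ty": -0.001,"tz": 0,"wx": 0,"wy": 0,"wz": 0},{"grip": 1,"tx": 0,"ty": -0.001,"tz": 0,"wx": 0,"wy": 0,"wz": 0}])

```text
t: 15.47
tcp_pos: [0.5217, 0.0193, 0.1921]
orientation: [-0.011, 0.965, -0.041, 0.259]
contact_force: [0.3, -0.6, -1.4]
gripper_width: 0.672
```

Emit:
servo_tool(plan=[{"grip": 1,"tx": 0,"ty": -0.0005,"tz": 0,"wx": 0,"wy": 0,"wz": 0},{"grip": 1,"tx": 0,"ty": -0.001,"tz": 0,"wx": 0,"wy": 0,"wz": 0},{"grip": 1,"tx": 0,"ty": -0.001,"tz": 0,"wx": 0,"wy": 0,"wz": 0}])

```text
t: 15.72
tcp_pos: [0.5218, 0.0203, 0.1922]
orientation: [-0.011, 0.965, -0.041, 0.259]
contact_force: [-0.4, 0.9, -1.0]
gripper_width: 0.676
```

Emit:
servo_tool(plan=[{"grip": 1,"tx": 0,"ty": -0.0005,"tz": 0,"wx": 0,"wy": 0,"wz": 0},{"grip": 1,"tx": 0,"ty": -0.001,"tz": 0,"wx": 0,"wy": 0,"wz": 0},{"grip": 1,"tx": 0,"ty": -0.001,"tz": 0,"wx": 0,"wy": 0,"wz": 0}])

```text
t: 15.97
tcp_pos: [0.5219, 0.0213, 0.1922]
orientation: [-0.011, 0.965, -0.041, 0.259]
contact_force: [0.1, 0.4, -0.9]
gripper_width: 0.673
```

Emit:
servo_tool(plan=[{"grip": 1,"tx": 0,"ty": -0.0005,"tz": 0,"wx": 0,"wy": 0,"wz": 0},{"grip": 1,"tx": 0,"ty": -0.0005,"tz": 0,"wx": 0,"wy": 0,"wz": 0}])

```text
t: 16.13
tcp_pos: [0.522, 0.0217, 0.1923]
orientation: [-0.011, 0.965, -0.041, 0.259]
contact_force: [-0.7, -0.7, -1.8]
gripper_width: 0.671
```

Emit:
servo_tool(plan=[{"grip": 1,"tx": 0,"ty": -0.0005,"tz": 0,"wx": 0,"wy": 0,"wz": 0},{"grip": 1,"tx": 0,"ty": -0.0005,"tz": 0,"wx": 0,"wy": 0,"wz": 0}])

```text
t: 16.3
tcp_pos: [0.5219, 0.0222, 0.1922]
orientation: [-0.011, 0.965, -0.041, 0.259]
contact_force: [-0.3, 0.0, -0.7]
gripper_width: 0.677
```

```bash
python3 - <<'E'
from tub import *
px,C=snap("scene","s3");g=cv2.cvtColor(px,cv2.COLOR_RGB2GRAY)
p0,_=load("scene0");g0=cv2.cvtColor(p0,cv2.COLOR_RGB2GRAY)
s=r.state();print(quat(s["orientation"]).inv().apply(s["contact_force"]).round(2))
for n,G_ in(("before",g0),("now",g)):
    print(n)
    for v in (205,215,224): print(v,"L",G_[v,244:258].tolist(),"R",G_[v,292:310].tolist())
E
```

```text
t 16.35 [0.522  0.0222 0.1922] [-0.0105  0.9649 -0.0407  0.2593]
[-0.67 -0.49  0.79]
before
205 L [150, 148, 147, 146, 138, 119, 100, 90, 87, 86, 87, 87, 87, 87] R [87, 87, 87, 87, 87, 87, 87, 87, 87, 87, 91, 112, 136, 133, 122, 108, 100, 96]
215 L [152, 151, 151, 144, 126, 102, 89, 86, 86, 86, 86, 86, 87, 86] R [87, 87, 87, 86, 87, 86, 87, 87, 85, 87, 104, 125, 119, 104, 97, 94, 93, 93]
224 L [153, 146, 125, 96, 87, 86, 87, 87, 86, 86, 86, 86, 86, 86] R [87, 87, 87, 86, 87, 85, 89, 112, 140, 150, 152, 153, 153, 153, 155, 155, 154, 153]
now
205 L [151, 149, 148, 147, 139, 125, 111, 94, 81, 73, 69, 68, 68, 67] R [83, 84, 84, 84, 85, 84, 83, 84, 85, 87, 87, 87, 87, 85, 88, 99, 100, 97]
215 L [91, 91, 91, 88, 81, 72, 67, 66, 67, 66, 67, 67, 67, 67] R [85, 84, 84, 84, 85, 83, 83, 84, 82, 80, 94, 118, 117, 105, 98, 94, 93, 94]
224 L [92, 89, 80, 69, 67, 67, 67, 67, 67, 68, 67, 67, 67, 66] R [85, 84, 84, 84, 84, 83, 88, 113, 140, 150, 153, 154, 153, 155, 156, 156, 154, 154]
```

The top collar moved about 3.5 px (roughly 9 mm) and the next tub's edges are unchanged. I'll pull along the axis carefully.

Emit:
servo_tool(plan=[{"grip": 1,"tx": 0,"ty": 0,"tz": -0.001,"wx": 0,"wy": 0,"wz": 0},{"grip": 1,"tx": 0,"ty": 0,"tz": -0.002,"wx": 0,"wy": 0,"wz": 0},{"grip": 1,"tx": 0,"ty": 0,"tz": -0.003,"wx": 0,"wy": 0,"wz": 0},{"grip": 1,"tx": 0,"ty": 0,"tz": -0.004,"wx": 0,"wy": 0,"wz": 0},{"grip": 1,"tx": 0,"ty": 0,"tz": -0.005,"wx": 0,"wy": 0,"wz": 0},{"grip": 1,"tx": 0,"ty": 0,"tz": -0.005,"wx": 0,"wy": 0,"wz": 0}])

```text
t: 16.85
tcp_pos: [0.5194, 0.0222, 0.1968]
orientation: [-0.011, 0.965, -0.041, 0.259]
contact_force: [-1.1, 0.5, -2.2]
gripper_width: 0.671
```

```bash
python3 - <<'E'
from tub import *
px,C=snap("scene","s4");g=cv2.cvtColor(px,cv2.COLOR_RGB2GRAY)
s=r.state();print(quat(s["orientation"]).inv().apply(s["contact_force"]).round(2))
for u in (265,288,294): print(u,"v190+:",g[190:236,u].tolist())
E
```

```text
t 16.9 [0.5195 0.0222 0.1967] [-0.0105  0.9648 -0.0408  0.2594]
[-0.91 -0.24  1.51]
265 v190+: [25, 23, 25, 36, 51, 63, 67, 67, 67, 68, 68, 68, 68, 67, 67, 65, 55, 50, 58, 64, 66, 67, 68, 68, 67, 69, 72, 72, 63, 57, 65, 71, 75, 80, 84, 86, 85, 78, 62, 55, 59, 63, 61, 61, 63, 66]
288 v190+: [23, 21, 20, 21, 23, 40, 64, 80, 84, 85, 85, 84, 84, 84, 84, 84, 84, 81, 69, 53, 57, 70, 80, 84, 84, 84, 84, 84, 84, 81, 70, 66, 77, 83, 84, 84, 84, 83, 83, 77, 63, 53, 58, 62, 60, 62]
294 v190+: [23, 24, 23, 24, 24, 33, 54, 75, 83, 86, 86, 84, 84, 84, 84, 84, 85, 85, 81, 68, 53, 59, 71, 80, 84, 85, 84, 84, 84, 83, 78, 67, 66, 80, 84, 84, 84, 84, 84, 81, 74, 82, 107, 117, 110, 101]
```

The top seam rose 2 px while the second seam stayed put, with only about 1.5 N. It is free, so I'll draw it out.

Emit:
servo_tool(plan=[{"grip": 1,"tx": 0,"ty": 0,"tz": -0.004,"wx": 0,"wy": 0,"wz": 0},{"grip": 1,"tx": 0,"ty": 0,"tz": -0.01,"wx": 0,"wy": 0,"wz": 0},{"grip": 1,"tx": 0,"ty": 0,"tz": -0.016,"wx": 0,"wy": 0,"wz": 0},{"grip": 1,"tx": 0,"ty": 0,"tz": -0.022,"wx": 0,"wy": 0,"wz": 0},{"grip": 1,"tx": 0,"ty": 0,"tz": -0.028,"wx": 0,"wy": 0,"wz": 0},{"grip": 1,"tx": 0,"ty": 0,"tz": -0.034,"wx": 0,"wy": 0,"wz": 0},{"grip": 1,"tx": 0,"ty": 0,"tz": -0.042,"wx": 0,"wy": 0,"wz": 0},{"grip": 1,"tx": 0,"ty": 0,"tz": -0.052,"wx": 0,"wy": 0,"wz": 0},{"grip": 1,"tx": 0,"ty": 0,"tz": -0.065,"wx": 0,"wy": 0,"wz": 0},{"grip": 1,"tx": 0,"ty": 0,"tz": -0.08,"wx": 0,"wy": 0,"wz": 0},{"grip": 1,"tx": 0,"ty": 0,"tz": -0.09,"wx": 0,"wy": 0,"wz": 0},{"grip": 1,"tx": 0,"ty": 0,"tz": -0.095,"wx": 0,"wy": 0,"wz": 0},{"grip": 1,"tx": 0,"ty": 0,"tz": -0.095,"wx": 0,"wy": 0,"wz": 0}])

```text
t: 17.98
tcp_pos: [0.4717, 0.0223, 0.2803]
orientation: [-0.01, 0.965, -0.041, 0.261]
contact_force: [0.6, -0.2, -0.6]
gripper_width: 0.671
```

```bash
python3 - <<'E'
from tub import *
px,C=snap("scene","s5");g=cv2.cvtColor(px,cv2.COLOR_RGB2GRAY)
snap("wrist","w7")
s=r.state();print(quat(s["orientation"]).inv().apply(s["contact_force"]).round(2),s["gripper_width"],s["joints"].round(2))
for u in (265,288,294): print(u,"v205+:",g[205:236,u].tolist())
cv2.imwrite("pics/s5c.png",cv2.resize(px[100:280,180:350,::-1],None,fx=3.3,fy=3.3,interpolation=cv2.INTER_CUBIC))
S=np.array([.5667,-.3016]);
# TCP height above the tub underside when upright: 33+80.3 mm -ish ; grip offset along axis
move([S[0],S[1],.40],down(69.4));move([.50,-.05,.40],down(-4.9))
E
```

```text
t 18.03 [0.4717 0.0223 0.2795] [-0.0104  0.9647 -0.0407  0.26  ]
t 18.08 [0.4717 0.0223 0.2789] [-0.0105  0.9648 -0.0408  0.2595]
[-1.34  0.53  1.86] 0.6707812072502202 [-0.16  0.06  2.03  0.15  0.53 -0.19]
265 v205+: [66, 67, 67, 70, 79, 87, 88, 88, 87, 87, 87, 87, 84, 73, 66, 79, 85, 87, 87, 86, 87, 84, 77, 62, 56, 60, 61, 62, 63, 63, 66]
288 v205+: [143, 148, 133, 103, 87, 85, 85, 85, 85, 85, 84, 85, 86, 86, 83, 72, 67, 80, 86, 87, 87, 87, 87, 85, 80, 65, 54, 59, 62, 61, 61]
294 v205+: [153, 154, 143, 121, 94, 85, 84, 84, 84, 83, 84, 84, 84, 84, 83, 77, 65, 66, 80, 84, 84, 84, 84, 84, 81, 76, 92, 125, 136, 127, 117]
shift mm [169.7 310.7 -56.9] turn deg [ 17.29 -27.25 -72.43]
shift mm [ 91.   64.9 -90.6] turn deg [ -2.5  -30.     0.06]
```

View pics/s5c.png

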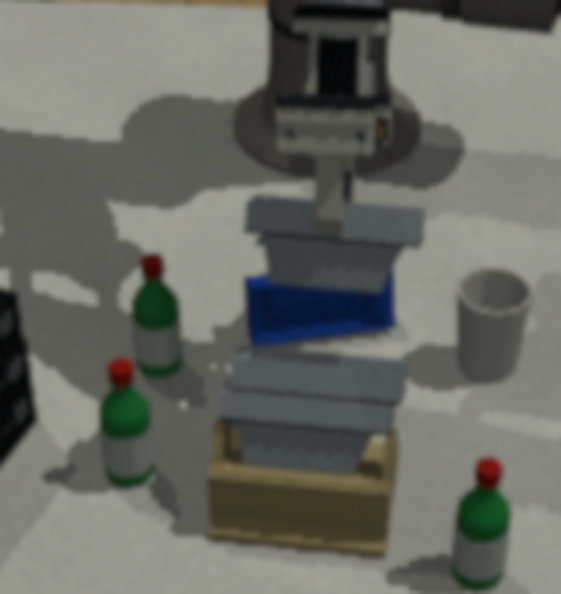

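The crop shows the top tub hanging alone (x 248–425, y 200–290), and the two remaining tubs are in place with unchanged seams. I'll lift and level it, and check its grip offset from the wrist picture.

Emit:
servo_tool(plan=[{"grip": 1,"tx": 0,"ty": 0,"tz": -0.01,"wx": 0,"wy": 0,"wz": 0},{"grip": 1,"tx": 0.01,"ty": 0.005,"tz": -0.03,"wx": 0,"wy": -2,"wz": 0},{"grip": 1,"tx": 0.025,"ty": 0.01,"tz": -0.05,"wx": 0,"wy": -5,"wz": 0},{"grip": 1,"tx": 0.04,"ty": 0.015,"tz": -0.065,"wx": -0.5,"wy": -9,"wz": 0},{"grip": 1,"tx": 0.055,"ty": 0.025,"tz": -0.075,"wx": -1,"wy": -13,"wz": 0},{"grip": 1,"tx": 0.07,"ty": 0.04,"tz": -0.085,"wx": -1.5,"wy": -17,"wz": 0},{"grip": 1,"tx": 0.08,"ty": 0.05,"tz": -0.09,"wx": -2,"wy": -21,"wz": 0},{"grip": 1,"tx": 0.088,"ty": 0.06,"tz": -0.09,"wx": -2.3,"wy": -25,"wz": 0},{"grip": 1,"tx": 0.091,"ty": 0.065,"tz": -0.09,"wx": -2.5,"wy": -28,"wz": 0},{"grip": 1,"tx": 0.091,"ty": 0.065,"tz": -0.09,"wx": -2.5,"wy": -30,"wz": 0},{"grip": 1,"tx": 0.091,"ty": 0.065,"tz": -0.09,"wx": -2.5,"wy": -30,"wz": 0}])

```text
t: 19.0
tcp_pos: [0.5016, -0.0506, 0.3978]
orientation: [-0.0, 0.999, -0.043, -0.002]
contact_force: [-0.5, -0.2, -1.9]
gripper_width: 0.676
```

```bash
python3 - <<'E'
from tub import *
d=r.get_image("wrist");px=d["pixels"];K=d["intrinsics"];m=np.linalg.inv(d["mount"])
O=np.array([[-31,-70,47.3],[31,-70,47.3],[31,-50,47.3],[-31,-50,47.3]])/1e3
Y=(O@m[:3,:3].T+m[:3,3])@K.T;print("expected",(Y[:,:2]/Y[:,2:]).round(1).tolist())
print("mm/px",(O@m[:3,:3].T+m[:3,3])[:,2]/K[0,0]*1e3)
cv2.imwrite("pics/w8.png",px[...,::-1]);cv2.imwrite("pics/w8c.png",cv2.resize(px[90:270,170:390,::-1],None,fx=3.5,fy=3.5,interpolation=cv2.INTER_CUBIC))
print("state",r.state()["tcp_pos"],r.state()["t"])
S=np.array([.5667,-.3016]);move([S[0],S[1],.37],down(69.4))
E
```

```text
expected [[209.7, 115.8], [350.6, 115.7], [348.2, 161.4], [212.3, 161.5]]
mm/px [0.43987217 0.43986918 0.45610016 0.45610315]
state [ 0.50121352 -0.05029291  0.39795642] 19.05
shift mm [ 86.5 244.9  27.7] turn deg [ -0.09   0.08 -74.25]
```

View pics/w8c.png

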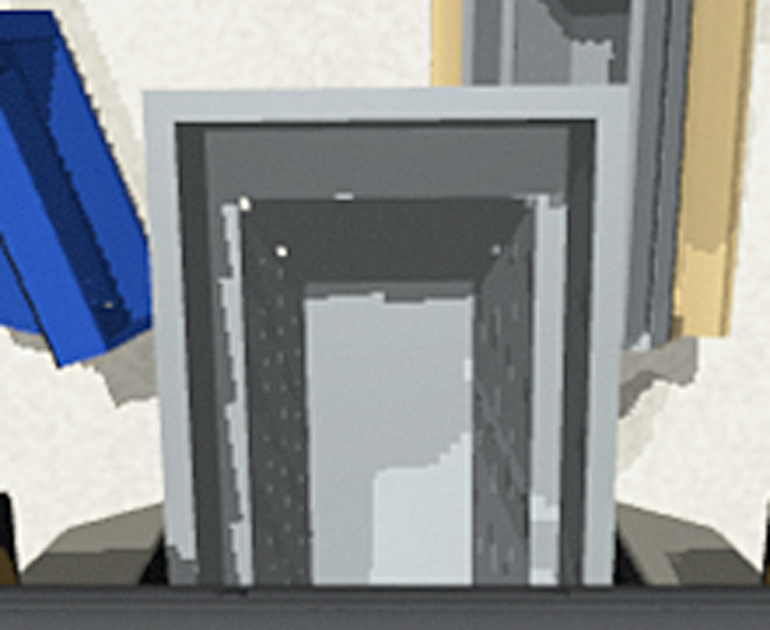

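The tub sits square in the grip. Corners at full-image (211.4,116.3) and (350.6,114.3) against expected (209.7,115.8) and (350.6,115.7), so it is within 1 mm and 0.8°. Moving over the pile.

Emit:
servo_tool(plan=[{"grip": 1,"tx": 0.005,"ty": 0.015,"tz": 0,"wx": 0,"wy": 0,"wz": -3},{"grip": 1,"tx": 0.01,"ty": 0.03,"tz": 0,"wx": 0,"wy": 0,"wz": -8},{"grip": 1,"tx": 0.02,"ty": 0.05,"tz": 0,"wx": 0,"wy": 0,"wz": -14},{"grip": 1,"tx": 0.025,"ty": 0.07,"tz": 0,"wx": 0,"wy": 0,"wz": -20},{"grip": 1,"tx": 0.03,"ty": 0.09,"tz": 0.005,"wx": 0,"wy": 0,"wz": -26},{"grip": 1,"tx": 0.04,"ty": 0.11,"tz": 0.01,"wx": 0,"wy": 0,"wz": -32},{"grip": 1,"tx": 0.045,"ty": 0.13,"tz": 0.013,"wx": 0,"wy": 0,"wz": -38},{"grip": 1,"tx": 0.055,"ty": 0.15,"tz": 0.016,"wx": 0,"wy": 0,"wz": -44},{"grip": 1,"tx": 0.06,"ty": 0.17,"tz": 0.02,"wx": 0,"wy": 0,"wz": -50},{"grip": 1,"tx": 0.067,"ty": 0.19,"tz": 0.022,"wx": 0,"wy": 0,"wz": -56},{"grip": 1,"tx": 0.074,"ty": 0.21,"tz": 0.024,"wx": 0,"wy": 0,"wz": -62},{"grip": 1,"tx": 0.08,"ty": 0.226,"tz": 0.026,"wx": 0,"wy": 0,"wz": -67},{"grip": 1,"tx": 0.084,"ty": 0.238,"tz": 0.027,"wx": 0,"wy": 0,"wz": -71},{"grip": 1,"tx": 0.087,"ty": 0.245,"tz": 0.028,"wx": 0,"wy": 0,"wz": -73.5},{"grip": 1,"tx": 0.087,"ty": 0.245,"tz": 0.028,"wx": 0,"wy": 0,"wz": -73.8},{"grip": 1,"tx": 0.087,"ty": 0.245,"tz": 0.028,"wx": 0,"wy": 0,"wz": -73.8},{"grip": 1,"tx": 0.087,"ty": 0.245,"tz": 0.028,"wx": 0,"wy": 0,"wz": -73.8}])

```text
t: 20.47
tcp_pos: [0.5663, -0.3008, 0.3714]
orientation: [-0.0, 0.825, 0.566, -0.0]
contact_force: [-0.6, -1.0, -1.2]
gripper_width: 0.677
```

```bash
python3 - <<'E'
from tub import *
print(r.state()["tcp_pos"],r.state()["contact_force"]);move([.5673,-.3018,.274],down(69.0))
E
```

```text
[ 0.56634385 -0.30084679  0.37140845] [-0.58771779 -0.99857761 -1.17041477]
shift mm [-0.5  1.2 97.4] turn deg [-0.01 -0.   -0.09]
```

Emit:
servo_tool(plan=[{"grip": 1,"tx": -0.0005,"ty": 0.001,"tz": 0.015,"wx": 0,"wy": 0,"wz": 0},{"grip": 1,"tx": -0.0005,"ty": 0.001,"tz": 0.04,"wx": 0,"wy": 0,"wz": 0},{"grip": 1,"tx": -0.0005,"ty": 0.001,"tz": 0.065,"wx": 0,"wy": 0,"wz": 0},{"grip": 1,"tx": -0.0005,"ty": 0.001,"tz": 0.083,"wx": 0,"wy": 0,"wz": 0},{"grip": 1,"tx": -0.0005,"ty": 0.001,"tz": 0.093,"wx": 0,"wy": 0,"wz": 0},{"grip": 1,"tx": -0.0005,"ty": 0.001,"tz": 0.097,"wx": 0,"wy": 0,"wz": 0},{"grip": 1,"tx": -0.0005,"ty": 0.001,"tz": 0.097,"wx": 0,"wy": 0,"wz": 0},{"grip": 1,"tx": -0.0005,"ty": 0.001,"tz": 0.097,"wx": 0,"wy": 0,"wz": 0}])

```text
t: 21.13
tcp_pos: [0.5676, -0.3024, 0.2758]
orientation: [0.001, 0.824, 0.566, 0.0]
contact_force: [0.3, -0.3, -1.0]
gripper_width: 0.67
```

Emit:
servo_tool(plan=[{"grip": 1,"tx": 0,"ty": 0,"tz": 0.002,"wx": 0,"wy": 0,"wz": 0},{"grip": 1,"tx": 0,"ty": 0,"tz": 0.004,"wx": 0,"wy": 0,"wz": 0},{"grip": 1,"tx": 0,"ty": 0,"tz": 0.006,"wx": 0,"wy": 0,"wz": 0},{"grip": 1,"tx": 0,"ty": 0,"tz": 0.007,"wx": 0,"wy": 0,"wz": 0},{"grip": 1,"tx": 0,"ty": 0,"tz": 0.007,"wx": 0,"wy": 0,"wz": 0}])

```text
t: 21.55
tcp_pos: [0.5671, -0.3024, 0.2672]
orientation: [-0.0, 0.824, 0.566, -0.0]
contact_force: [0.4, -0.2, -1.6]
gripper_width: 0.672
```

Creeping to contact in 1 mm steps.

Emit:
servo_tool(plan=[{"grip": 1,"tx": 0,"ty": 0,"tz": 0.001,"wx": 0,"wy": 0,"wz": 0},{"grip": 1,"tx": 0,"ty": 0,"tz": 0.0015,"wx": 0,"wy": 0,"wz": 0},{"grip": 1,"tx": 0,"ty": 0,"tz": 0.0015,"wx": 0,"wy": 0,"wz": 0}])

```text
t: 21.8
tcp_pos: [0.5671, -0.3024, 0.2658]
orientation: [-0.0, 0.824, 0.566, -0.0]
contact_force: [-0.2, 0.2, -1.7]
gripper_width: 0.673
```

Emit:
servo_tool(plan=[{"grip": 1,"tx": 0,"ty": 0,"tz": 0.001,"wx": 0,"wy": 0,"wz": 0},{"grip": 1,"tx": 0,"ty": 0,"tz": 0.001,"wx": 0,"wy": 0,"wz": 0},{"grip": 1,"tx": 0,"ty": 0,"tz": 0.001,"wx": 0,"wy": 0,"wz": 0}])

```text
t: 22.05
tcp_pos: [0.5671, -0.3024, 0.2648]
orientation: [-0.0, 0.824, 0.566, -0.0]
contact_force: [-0.2, 0.4, -1.0]
gripper_width: 0.676
```

Emit:
servo_tool(plan=[{"grip": 1,"tx": 0,"ty": 0,"tz": 0.001,"wx": 0,"wy": 0,"wz": 0},{"grip": 1,"tx": 0,"ty": 0,"tz": 0.001,"wx": 0,"wy": 0,"wz": 0},{"grip": 1,"tx": 0,"ty": 0,"tz": 0.001,"wx": 0,"wy": 0,"wz": 0}])

```text
t: 22.3
tcp_pos: [0.5671, -0.3024, 0.2639]
orientation: [-0.0, 0.824, 0.566, -0.0]
contact_force: [0.2, 0.3, -1.6]
gripper_width: 0.677
```

Emit:
servo_tool(plan=[{"grip": 1,"tx": 0,"ty": 0,"tz": 0.0005,"wx": 0,"wy": 0,"wz": 0},{"grip": 1,"tx": 0,"ty": 0,"tz": 0.0005,"wx": 0,"wy": 0,"wz": 0},{"grip": 1,"tx": 0,"ty": 0,"tz": 0.0005,"wx": 0,"wy": 0,"wz": 0}])

```text
t: 22.55
tcp_pos: [0.5671, -0.3024, 0.2634]
orientation: [-0.0, 0.824, 0.566, -0.0]
contact_force: [-0.6, -0.4, -1.6]
gripper_width: 0.673
```

Emit:
servo_tool(plan=[{"grip": 1,"tx": 0,"ty": 0,"tz": 0.0005,"wx": 0,"wy": 0,"wz": 0},{"grip": 1,"tx": 0,"ty": 0,"tz": 0.001,"wx": 0,"wy": 0,"wz": 0},{"grip": 1,"tx": 0,"ty": 0,"tz": 0.001,"wx": 0,"wy": 0,"wz": 0}])

```text
t: 22.8
tcp_pos: [0.5673, -0.3025, 0.2629]
orientation: [0.0, 0.824, 0.566, -0.0]
contact_force: [0.1, 0.4, 1.5]
gripper_width: 0.672
```

Emit:
servo_tool(plan=[{"grip": 1,"tx": 0,"ty": 0,"tz": 0.0005,"wx": 0,"wy": 0,"wz": 0},{"grip": 1,"tx": 0,"ty": 0,"tz": 0.0005,"wx": 0,"wy": 0,"wz": 0},{"grip": 1,"tx": 0,"ty": 0,"tz": 0.0005,"wx": 0,"wy": 0,"wz": 0}])

```text
t: 23.05
tcp_pos: [0.5674, -0.3025, 0.2627]
orientation: [0.001, 0.824, 0.566, 0.0]
contact_force: [1.5, -0.2, 5.1]
gripper_width: 0.674
```

Contact at TCP z 0.2628 m. Before releasing I'll check the tub's position over the case in the scene and top images.

```bash
python3 - <<'E'
from tub import *
px,(K,R,t)=snap("scene","s6")
Tt=Ro.from_euler("z",69.4,degrees=True).as_matrix();S=np.array([.5667,-.3016,0])
im=cv2.resize(px[120:280,80:260,::-1],None,fx=3.5,fy=3.5,interpolation=cv2.INTER_CUBIC)
def pr(O): 
    Y=((np.array(O)/1e3@Tt.T+S)@R.T+t)@K.T;return ((Y[:,:2]/Y[:,2:]-[80,120])*3.5).round().astype(int)
sq=lambda a,b,z:[[-a,-b,z],[a,-b,z],[a,b,z],[-a,b,z]]
for q in (sq(31,70,216),sq(18,45.5,150),sq(32,75,150),sq(32,75,100)): cv2.polylines(im,[pr(q)],True,(0,0,255),1)
cv2.imwrite("pics/s6c.png",im)
E
```

```text
t 23.1 [ 0.5674 -0.3025  0.2627] [7.000e-04 8.243e-01 5.661e-01 1.000e-04]
```

View pics/s6c.png

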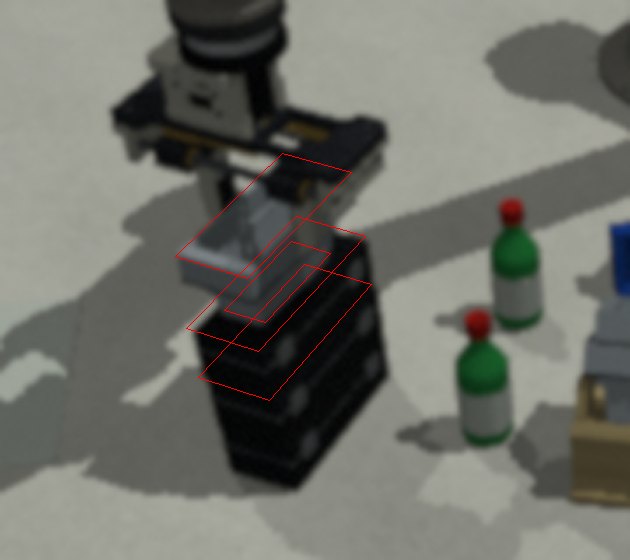

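The overlay agrees with the tub and pile to within about 2 px. The small common offset comes from the scene calibration, and the tub sits flat on the case. Releasing.

Emit:
servo_tool(plan=[{"grip": 0.25,"tx": 0,"ty": 0,"tz": 0,"wx": 0,"wy": 0,"wz": 0},{"grip": 0,"tx": 0,"ty": 0,"tz": 0,"wx": 0,"wy": 0,"wz": 0},{"grip": -1,"tx": 0,"ty": 0,"tz": 0,"wx": 0,"wy": 0,"wz": 0},{"grip": -1,"tx": 0,"ty": 0,"tz": 0,"wx": 0,"wy": 0,"wz": 0},{"grip": -1,"tx": 0,"ty": 0,"tz": 0,"wx": 0,"wy": 0,"wz": 0},{"grip": -1,"tx": 0,"ty": 0,"tz": 0,"wx": 0,"wy": 0,"wz": 0},{"grip": -1,"tx": 0,"ty": 0,"tz": -0.02,"wx": 0,"wy": 0,"wz": 0},{"grip": -1,"tx": 0,"ty": 0,"tz": -0.05,"wx": 0,"wy": 0,"wz": 0},{"grip": -1,"tx": 0,"ty": 0,"tz": -0.08,"wx": 0,"wy": 0,"wz": 0},{"grip": -1,"tx": 0,"ty": 0.03,"tz": -0.11,"wx": 0,"wy": 0,"wz": 0},{"grip": -1,"tx": 0,"ty": 0.06,"tz": -0.14,"wx": 0,"wy": 0,"wz": 0},{"grip": -1,"tx": 0,"ty": 0.075,"tz": -0.15,"wx": 0,"wy": 0,"wz": 0},{"grip": -1,"tx": 0,"ty": 0.075,"tz": -0.15,"wx": 0,"wy": 0,"wz": 0},{"grip": -1,"tx": 0,"ty": 0.075,"tz": -0.15,"wx": 0,"wy": 0,"wz": 0}])

```text
t: 24.27
tcp_pos: [0.6378, -0.3296, 0.4105]
orientation: [-0.0, 0.824, 0.566, -0.0]
contact_force: [0.6, 0.1, -0.6]
gripper_width: 1.002
```

```bash
python3 - <<'E'
from tub import *
px,C=snap("wrist","w9");print("gripper",r.state()["gripper_width"])
f=px.astype(int);g=f.max(2)
# black case corners outside the tub
rects(px,C,.15,thr=45,rows=235,area=150)
# tub: bluish grey region, joined to its dark inside
m=((f[...,2]-f[...,0]>2)&(g>55)&(g<215)).astype(np.uint8);m[232:]=0
m=cv2.morphologyEx(m,cv2.MORPH_OPEN,np.ones((3,3)))
for k in cv2.findContours(m,0,2)[0]:
    if cv2.contourArea(k)>3000 and 200<cv2.boundingRect(k)[0]<330:
        h=cv2.convexHull(k).reshape(-1,2);P=plane(h,C,.216);re=cv2.minAreaRect((P[:,:2]*1e3).astype(np.float32))
        print("tub rim",cv2.boundingRect(k),np.round(re[0],1),np.round(re[1],1),round(re[2],2))
        q=cv2.boxPoints(cv2.minAreaRect(h.astype(np.float32)));print(q.round(1).tolist())
px,C=snap("scene","s7");g=cv2.cvtColor(px,cv2.COLOR_RGB2GRAY)
for u in (265,288): print(u,"v205+:",g[205:236,u].tolist())
E
```

```text
t 24.32 [ 0.637  -0.3292  0.4098] [-1.500e-03  8.243e-01  5.661e-01 -8.000e-04]
gripper 1.0010488913249465
img (21, 231, 103, 4) world mm [ 599. -591.] [125.5   3.9] 68.95
img (439, 179, 121, 56) world mm [776.7 -98. ] [147.4  62.1] 89.92
tub rim (248, 43, 66, 152) [ 571.2 -305.9] [ 60.6 132.5] 69.62
[[247.3000030517578, 43.0], [312.0, 42.5], [313.1000061035156, 193.8000030517578], [248.39999389648438, 194.3000030517578]]
t 24.37 [ 0.6365 -0.329   0.4099] [-0.0019  0.8244  0.5661 -0.001 ]
265 v205+: [79, 88, 89, 88, 88, 89, 88, 88, 87, 87, 87, 87, 84, 73, 66, 79, 86, 87, 87, 87, 87, 85, 77, 64, 57, 62, 65, 65, 65, 66, 69]
288 v205+: [149, 154, 138, 108, 91, 89, 91, 92, 92, 91, 91, 91, 91, 92, 88, 77, 72, 84, 90, 91, 91, 92, 91, 90, 83, 68, 56, 62, 63, 63, 64]
```

```bash
python3 - <<'E'
from tub import *
px,C=snap("wrist","w10");K,R,t=C;f=px.astype(int)
Tt=Ro.from_euler("z",69.4,degrees=True).as_matrix();S=np.array([.5667,-.3016,0])
pr=lambda O:(lambda Y:(Y[:,:2]/Y[:,2:]).round(1).tolist())(((np.array(O)/1e3@Tt.T+S)@R.T+t)@K.T)
print("rim exp",pr([[-31,-70,216],[31,-70,216],[31,70,216],[-31,70,216]]));print("case exp",pr([[-32,-75,150],[32,-75,150],[32,75,150],[-32,75,150]]))
for a in(30,180):print(a,[tuple(x) for x in f[a:a+30,280].tolist()])
for v in(60,175):print(v,"L",f[v,240:256].max(1).tolist(),"R",f[v,305:324].max(1).tolist())
E
```

```text
t 24.42 [ 0.6363 -0.3289  0.4103] [-0.0018  0.8244  0.5661 -0.0009]
rim exp [[251.3, 194.5], [315.7, 194.0], [318.9, 32.6], [246.0, 33.3]]
case exp [[255.9, 187.2], [310.3, 186.8], [312.4, 46.9], [251.9, 47.5]]
30 [(234, 233, 223), (234, 234, 226), (236, 236, 228), (234, 234, 224), (234, 233, 224), (236, 235, 226), (232, 233, 226), (213, 219, 218), (207, 214, 216), (209, 217, 217), (216, 223, 224), (196, 203, 203), (110, 114, 116), (51, 54, 54), (61, 64, 64), (61, 62, 65), (65, 67, 67), (59, 63, 63), (69, 72, 73), (93, 97, 97), (108, 113, 113), (104, 107, 110), (103, 107, 108), (98, 103, 103), (119, 125, 126), (178, 186, 186), (210, 218, 219), (212, 221, 221), (210, 220, 220), (218, 227, 227)]
180 [(196, 202, 204), (196, 202, 205), (197, 204, 206), (186, 193, 195), (153, 159, 162), (163, 168, 170), (199, 207, 209), (194, 203, 204), (192, 200, 201), (193, 202, 202), (193, 200, 202), (193, 201, 202), (193, 200, 203), (197, 203, 206), (201, 207, 208), (191, 199, 201), (193, 199, 201), (222, 225, 220), (240, 240, 232), (236, 236, 228), (235, 235, 226), (236, 238, 229), (236, 235, 227), (235, 233, 223), (233, 232, 223), (233, 232, 224), (232, 231, 223), (236, 236, 228), (234, 234, 226), (233, 230, 222)]
60 L [153, 157, 156, 149, 158, 198, 219, 217, 225, 186, 82, 110, 167, 189, 184, 195] R [139, 135, 135, 140, 115, 54, 132, 212, 226, 220, 221, 223, 237, 236, 235, 236, 235, 234, 237]
175 L [156, 155, 150, 151, 152, 158, 157, 155, 165, 191, 209, 207, 202, 152, 83, 136] R [130, 130, 119, 82, 77, 162, 217, 207, 205, 208, 224, 220, 215, 213, 212, 217, 218, 207, 205]
```

The tub rim is within about 4 mm and 1° of the spare case's centre, and the second tub's seams are unchanged. The gripper is open and clear, so I'm handing in.

```bash
python3 -c "
from rig import r
print(r.job_done())"
```

```text
the job is handed in; nothing more can be done
None
```

I put the spare case on the column, freed the top tub and set it on the pile, then handed the job in at about 24.4 s of the 72 s. No verdict was reported.

- **Spare case:** I lowered it until contact showed at about 8 N and let go. Seen from above afterwards, it sat about 3 mm and 0.1° off the column.
- **Top tub:** I gripped it by the collar only, eased it up 1 mm and slid it about 8.4 mm along its +y. I felt no clear stop in the slide. It came out with less than 2 N, and the second tub's edges did not move in the scene images.
- **Placing the tub:** I lowered it upright until contact showed at about 5 N, let go and backed off. In the last wrist picture its rim was about 3–4 mm from the case's centre and its yaw within 0.5°. The gripper was open and clear of everything.

**Checks that disagreed or were weak:**
- The last tub outline measured 133 mm long instead of 140 because the colour mask lost one end. I used the edge positions instead; at that point the case underneath was hidden by the tub.
- The scene camera placed the tub stack 2–3 mm away from where the wrist camera did, and its overlay of the finished pile was up to about 2 px off. Both are roughly what the stated 2 mm calibration allows.
- I did not measure the two column cases, the bottles or the lath again at the end. No unexpected contact force showed in the readings.

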